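Load cover plates with a spatula and clamp them by hand pump

TASK

Move every polished cover plate from the wooden rack to the carrier on the slide rail, one squarely in each bay, lifting them with the spatula and never touching a plate with the gripper. When all are loaded, push the carrier fully home against the end stop, then give the pump lever three full strokes, each right down and right back up. Finish with the spatula standing on its blade on the black rubber mat, and leave the other things on the bench alone.

Things in the scene. Friction and masses are not known exactly. Their poses are not given: they have to be found in the camera images.
- plate1: polished steel cover plate, flat, 100 mm (its x) by 72 mm (its y) by 4 mm thick, 90 g. Origin: centre of its underside, z up. Two or three such plates lie on the wooden rack; an absent one reads None
- plate2: another such plate
- plate3: another such plate
- rack: fixed wooden rack, 150 (x) by 250 mm (y); origin: centre of underside, x away from the robot. 3 bays, 84 mm apart along y, the middle one at the origin. In each a plate lies on two ribs along x (tops at z = 20 mm); the channel under it is 52 mm wide, floor at z = 4 mm, open towards -x. Rear fence: top z = 32 mm, near face at x = +69 mm
- rail: fixed slide rail 420 mm long along its y, with a blue clamping block (90 mm high, near face 100 mm beyond the rail's centre line) behind its -y half. Origin: centre of its underside; x points away from the robot. Its two bars end at a steel end stop at the -y end
- carrier (a joint): position of the aluminium carrier (150 by 250 mm) on the rail, in m: 0 at the +y (loading) end, growing towards the rail's -y, 0.14 fully home against the end stop. Slides with about 3 N of friction and stays where it is left
- bay_a (a point): centre of the carrier's -y bay at the rib tops, 43 mm above the table: the point where the centre of a plate's underside goes. Axes as the rail's. Built like the rack's bays: ribs 16 mm above the deck, channel between them 52 mm wide, open towards -x; rear fence 12 mm above the rib tops, 69 mm beyond the bay centre
- bay_b (a point): the same for the middle bay, 84 mm further to +y
- bay_c (a point): the same for the +y bay, 84 mm further to +y
- push_tab (a point): centre of the outer (+y) face of the black upright push tab at the carrier's +y end, 67 mm above the table; the tab is 50 mm wide (x), 12 mm thick (y), its top 82 mm above the table. Push it towards the rail's -y
- lever (a joint): angle of the pump lever in rad: 0 fully up (sprung to return there), growing as it is pressed down, 0.70 at the lower stop
- lever_pivot (a point): hinge axis of the pump lever, 108 mm above the table; the point's x points from the robot's side to the far side, along the lever; the hinge axis is the point's y when the lever is up
- lever_grip (a point): centre of the black cross-bar grip at the lever's free end (a bar 90 mm long along the hinge axis, diameter 22 mm), 165 mm from the pivot on the robot's side of it; moves with the lever: about 194 mm above the table when up, 83 mm when down. Pressing needs 3 to 8 N
- spatula: lifting spatula, 320 g, stands on its blade; hold it with 30 to 60 N (harder, it trembles). Blade 38 mm wide, 3 mm thick, x = -30 to +80 mm; neck at x = -33 mm up to a wooden handle bar over it: 16 mm wide (y), 24 mm high, x = -46 to +48 mm, centre at z = 88 mm. Origin: underside of the blade below the grip, x to the blade's tip, z up. Carry a plate centred at x = 25 mm
- mat: thin black rubber mat, 90 mm (x) by 200 mm (y), 2 mm thick, fixed on the table; origin at the centre of its underside
- mallet: bystander, to be left alone: mallet, about 240 mm long with orange head, lying
- wrench: bystander, to be left alone: steel wrench 160 mm long, lying
- spraycan: bystander, to be left alone: white can, diameter 56 mm, 160 mm tall, standing
- tape: bystander, to be left alone: cardboard-coloured tape roll, diameter 90 mm, 24 mm high, lying flat
- screwdriver: bystander, to be left alone: screwdriver 190 mm long, lying
- offcut: bystander, to be left alone: bent aluminium angle offcut, 120 mm long, 40 mm high
Not all that is in view belongs to the job. What is shaped like the plate3 but red or turquoise is not meant.

How it is judged:
By the outcome, as a careful person would: the job done as asked, in the order asked, and still so for the second after the job is handed in, with the robot touching nothing.
Of plate1, plate2, plate3 only 2 to 3 are there at a start; the rules pass over those that are not, and their reading is None.
At some moment in a run one of spatula may be knocked a few centimetres aside while the robot is not near it.
It also fails if it takes over 210 s, if anything falls off the work surface, if the arm or the gripper's body presses on something with over 40 N, if the wrist force passes 120 N, or if a joint passes its speed limit or range.

ROBOT

A 6-joint arm with a two-finger parallel gripper is mounted at the origin on the work surface. World frame = base frame: x ahead of the robot, y to its left, z up, the work surface at z = 0. Lengths are in m, angles in rad, forces in N, time in s.
With the tool pointing down it reaches from about 0.275 to 0.725 m from the base axis. Payload 5.6 kg.
Tool frame: the origin (TCP) lies on the centre line of the jaws, within the pads' length; the fingertips stand 17 mm ahead of it and the grasp point (between the pads) lies 2 mm behind it; z points along the fingers, y is the direction in which the jaws open and shut (so a half turn about z gives the same grasp; the last joint's range is limited). The gripper opens to 85 mm and grips with 20 to 120 N. Pads are 22 mm wide; open, the fingers measure 114 mm over their backs; the gripper's body (76 mm by 85 mm) begins 54 mm behind the grasp point. The pads swing forward as they close: fully open they stand 13 mm farther back than shut.
Start: joints at [1.452, 0.255, 0.108, 0, -1.424, -0.285], TCP at [0.216, 0.506, 0.248] pointing down, gripper open.
Joint ranges: [-2.95, 2.95], [-1.21, 1.97], [-1.09, 1.5], [-2.87, 1.71], [-2.94, -0.07], [-3.05, 3.05]. Speed limits (rad/s): [2.57, 2.57, 3.14, 3.14, 3.14, 3.14].

INTERFACE

Orientations are given as a rotation vector (axis times angle).
In Python, from bench import * gives the robot as it stands.
- The arm moves only by the shell command python3 -m inch 'ROWS' [OPENING] [FORCE]. ROWS is a JSON object of lists of equal length, an entry for each row: "travel": the shift along the world's x, y, z in m, a list of three; "twist": the turn about the world's z in degrees. In form: {"travel": [[dx, dy, dz], ...], "twist": [twist, ...]}. A call has 1 to 20 rows; each row shifts and turns the commanded pose from where the row before left it; what a row does not reach is not made up. A row lasts 1/12 s, in which the tool goes at most 41.7 mm and 7.16 degrees, less where a joint would pass 70% of its speed; a pose out of reach is approached as far as the arm can. A call with a gripper value outside its range is refused whole. OPENING is the opening, from -1 (shut) to 1 (fully open), so that 0 is half open, set as the call begins (- or left out, the last holds). The fingers move at their own pace and stop on an object; FORCE is the grip in N (left out, the last holds). Time passes only in rows, so rows that do not move let the fingers close. It gives the time, the measured TCP pose, the force and the opening at its end, in the units of the state.
- get_state(): the state, without advancing time (a new reading comes with each control period).
- read_camera(name): name is "side" or "top" or "wrist"; returns (picture, depth): 384x512x3 uint8, red, green, blue; 384x512 float32, m along the optical axis (not along the pixel's ray), 0 where there is no reading.
- camera_model(name): a dict with "fx", "fy", "cx", "cy" (pixels), "pose" (4x4, takes a point from camera to world coordinates). Camera axes: x right, y up, looking along -z (the intrinsics and any distortion apply to the point x, -y, -z); pixel columns grow to the right and rows downward; lengths in m; the calibration is good to about 2 mm. A picture is of the moment at which its call begins: read the wrist's pose just before it. camera_model takes no time and is no camera call; for the wrist camera it gives the pose at the moment of the call.
- close_job(): hands the job in, once; it reports no verdict.
The state is a dict: "t": time; "joint_pos": joint angles; "joint_vel": joint speeds; "joint_efforts": joint torques, N m; "ee_pos": TCP position; "tool_rot": TCP orientation; "ft_force": force on the tool from outside, world axes, zero at the start; "moment": the same for the moment, N m; "finger_gap": finger opening in m.
Only numpy, scipy, OpenCV 4.12 (cv2) and the standard library are available. Lean on these libraries where they do the work, as an engineer would, in place of code of your own. Each camera call takes 0.05 s, during which the arm holds its last target.

## Working session

There is one attempt and no reset: what is moved stays moved. The work goes in short steps, Python scripts to look and compute and a shell command to move; the robot and the scene stay as the last step left them, time stands still between calls to the robot, and variables do not carry over. Pictures are saved under pics/ and viewed, and the job is handed in when it is done.

```bash
ls; mkdir -p pics; python3 - <<'E'
from bench import *
import cv2, numpy as np
s=get_state(); print({k:np.round(v,3) for k,v in s.items()})
for n in ["side","top","wrist"]:
    m=camera_model(n); print(n,{k:(np.round(v,4) if k!='pose' else np.round(v,4).tolist()) for k,v in m.items()})
    im,d=read_camera(n); cv2.imwrite(f"pics/{n}0.png",im[:,:,::-1]); np.savez(f"pics/{n}0.npz",im=im,d=d,pose=m['pose'])
E
```

```text
pics
{'t': np.float64(0.0), 'joint_pos': array([ 1.452,  0.256,  0.107, -0.   , -1.424, -0.285]), 'joint_vel': array([ 0.   ,  0.   ,  0.   , -0.   , -0.001, -0.002]), 'joint_efforts': array([-3.0000e-03, -3.8663e+01,  2.3795e+01,  5.3650e+00, -6.0000e-03,
        0.0000e+00]), 'ee_pos': array([0.216, 0.505, 0.247]), 'tool_rot': array([ 3.076, -0.63 , -0.   ]), 'ft_force': array([-1.07 ,  0.54 ,  0.047]), 'moment': array([ 0.006,  0.009, -0.052]), 'finger_gap': np.float64(0.085)}
side {'fx': np.float64(469.8512), 'fy': np.float64(469.8512), 'cx': np.float64(253.7075), 'cy': np.float64(191.4905), 'pose': [[0.8553, 0.3084, -0.4163, -0.1887], [-0.5181, 0.516, -0.6822, -1.0987], [0.0044, 0.7992, 0.6011, 1.1609], [0.0, 0.0, 0.0, 1.0]]}
top {'fx': np.float64(361.4121), 'fy': np.float64(361.4121), 'cx': np.float64(259.2234), 'cy': np.float64(198.8429), 'pose': [[0.0024, 0.9916, -0.129, 0.3483], [-1.0, 0.0031, 0.0046, 0.0262], [0.0049, 0.129, 0.9916, 1.3454], [0.0, 0.0, 0.0, 1.0]]}
wrist {'fx': np.float64(288.1502), 'fy': np.float64(288.1502), 'cx': np.float64(256.7903), 'cy': np.float64(195.0594), 'pose': [[-0.3928, 0.8862, 0.2456, 0.2779], [-0.9196, -0.3787, -0.1042, 0.4796], [0.0007, -0.2667, 0.9638, 0.3734], [0.0, 0.0, 0.0, 1.0]]}
```

View pics/top0.png

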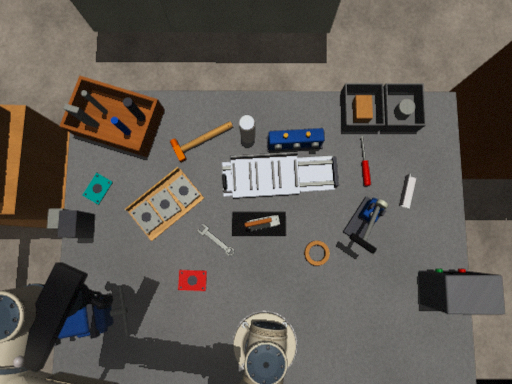

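View pics/side0.png

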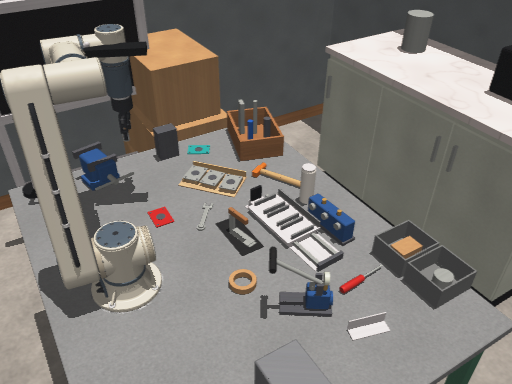

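View pics/wrist0.png

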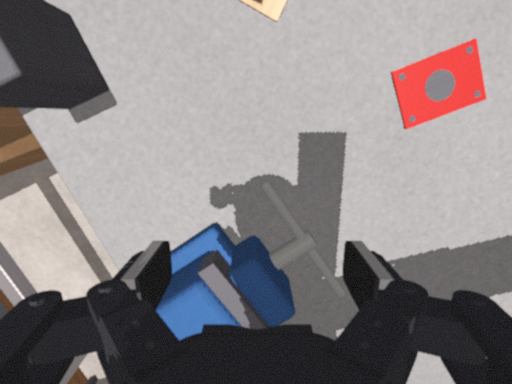

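```bash
cat > h.py <<'E'
from bench import *
import cv2, numpy as np
from scipy.spatial.transform import Rotation as R
def ray(m,u,v):
    d=np.array([(u-m['cx'])/m['fx'],-(v-m['cy'])/m['fy'],-1.0]); P=np.array(m['pose']); return P[:3,3],P[:3,:3]@d
def onz(m,u,v,z):
    o,d=ray(m,u,v); return o+d*(z-o[2])/d[2]
def proj(m,p):
    P=np.array(m['pose']); c=P[:3,:3].T@(np.asarray(p,float)-P[:3,3]); return np.array([m['cx']+m['fx']*c[0]/-c[2], m['cy']+m['fy']*c[1]/c[2]])
def depthpts(m,d):
    v,u=np.mgrid[0:384,0:512]; P=np.array(m['pose'])
    c=np.stack([(u-m['cx'])/m['fx']*d,-(v-m['cy'])/m['fy']*d,-d],-1)
    return c@P[:3,:3].T+P[:3,3]
def st():
    s=get_state(); Rm=R.from_rotvec(s['tool_rot']).as_matrix()
    print('t',round(float(s['t']),2),'tcp',np.round(s['ee_pos'],4),'yaw_y',round(np.degrees(np.arctan2(Rm[1,1],Rm[0,1])),2),'tilt',np.round(Rm[:,2],3),'F',np.round(s['ft_force'],1),'gap',round(float(s['finger_gap']),4),'j',np.round(s['joint_pos'],2)); return s
def crop(im,x0,y0,x1,y1,k,name):
    c=cv2.resize(im[y0:y1,x0:x1],None,fx=k,fy=k,interpolation=cv2.INTER_CUBIC); cv2.imwrite(name,c[:,:,::-1])
E
python3 - <<'E'
from h import *
z=np.load('pics/top0.npz'); crop(z['im'],110,110,430,270,2.5,'pics/c1.png')
m=camera_model('top'); 
Z=depthpts(m,z['d']); np.save('pics/topz.npy',Z)
s=st()
for u,v in [(262,222),(280,177),(165,204),(367,220),(205,280)]: print(u,v,np.round(Z[v,u],3), np.round(onz(m,u,v,0),3))
E
```

```text
t 0.15 tcp [0.2159 0.5055 0.2476] yaw_y -113.14 tilt [-0.    -0.001 -1.   ] F [ 0.8 -0.2  0. ] gap 0.0854 j [ 1.45  0.26  0.11 -0.   -1.42 -0.28]
262 222 [0.43  0.011 0.099] [0.436 0.009 0.   ]
280 177 [ 0.598 -0.056  0.046] [ 0.607 -0.058  0.   ]
165 204 [0.5   0.366 0.027] [0.503 0.373 0.   ]
367 220 [ 0.443 -0.374  0.029] [ 0.445 -0.382  0.   ]
205 280 [0.225 0.217 0.001] [0.224 0.217 0.   ]
```

View pics/c1.png

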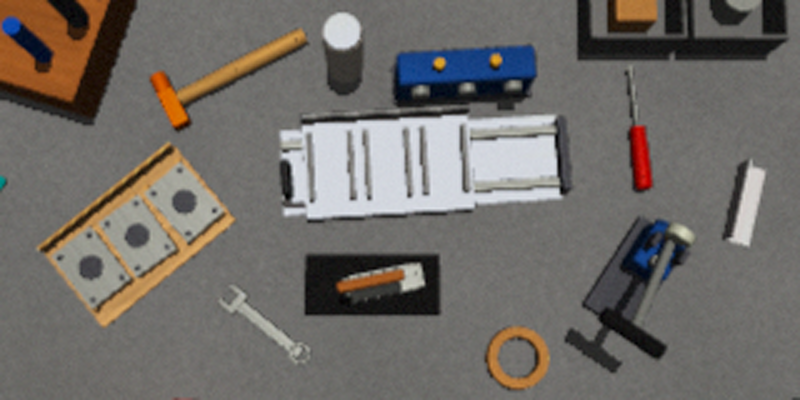

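```bash
python3 -m inch '{"travel":[[0.02,-0.01,0.025],[0.026,-0.026,0.015],[0.026,-0.026,0.015],[0.026,-0.026,0.015],[0.026,-0.026,0.015],[0.026,-0.026,0.015],[0.026,-0.026,0],[0.026,-0.026,0],[0.01,-0.01,0],[0,0,0],[0,0,0]],"twist":[0,0,0,0,0,0,0,0,0,0,0]}'; python3 - <<'E'
from h import *
s=st(); m=camera_model('wrist'); im,d=read_camera('wrist'); np.savez('pics/w1.npz',im=im,d=d,pose=m['pose']); cv2.imwrite('pics/w1.png',im[:,:,::-1]); print(np.round(m['pose'],3).tolist())
E
```

```text
t: 1.07
ee_pos: [0.4285, 0.3031, 0.3479]
tool_rot: [3.077, -0.633, -0.001]
ft_force: [0.0, 0.7, -0.7]
finger_gap: 0.0855
t 1.07 tcp [0.4285 0.3031 0.3479] yaw_y -113.25 tilt [-0.001 -0.    -1.   ] F [ 0.   0.7 -0.7] gap 0.0855 j [ 0.91  0.2   0.28 -0.   -1.66  0.25]
[[-0.395, 0.885, 0.245, 0.49], [-0.919, -0.38, -0.106, 0.277], [-0.0, -0.267, 0.964, 0.474], [0.0, 0.0, 0.0, 1.0]]
```

View pics/w1.png

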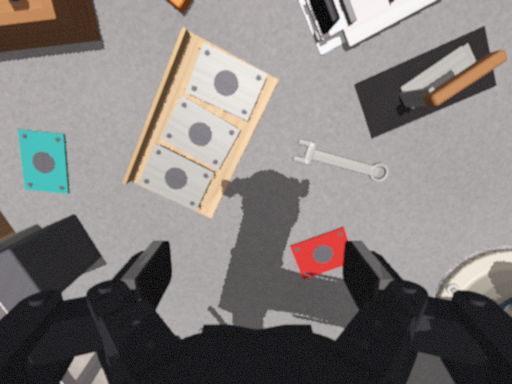

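```bash
cat >> h.py <<'E'
def mrect(m,c,z):
    w=np.array([onz(m,u,v,z)[:2] for u,v in c.reshape(-1,2)])
    (cx,cy),(a,b),ang=cv2.minAreaRect((w*1000).astype(np.float32)); return np.round([cx,cy,a,b,ang],1)
E
python3 - <<'E'
from h import *
z=np.load('pics/w1.npz'); im=z['im']; m=dict(camera_model('wrist')); m['pose']=z['pose']
hsv=cv2.cvtColor(im,cv2.COLOR_RGB2HSV)
mask=((hsv[:,:,1]<40)&(hsv[:,:,2]>165)).astype(np.uint8)
mask[:, 290:]=0; mask[240:]=0
cs,_=cv2.findContours(mask,cv2.RETR_EXTERNAL,cv2.CHAIN_APPROX_NONE)
for c in cs:
    if cv2.contourArea(c)>600: print('plate',cv2.contourArea(c),mrect(m,c,.024),c.reshape(-1,2).min(0),c.reshape(-1,2).max(0))
wood=((hsv[:,:,0]>8)&(hsv[:,:,0]<25)&(hsv[:,:,1]>70)&(hsv[:,:,2]>90)).astype(np.uint8)
wood[240:]=0; wood[:,300:]=0; wood[:20]=0;wood[:60,:110]=0
cs,_=cv2.findContours(wood|mask,cv2.RETR_EXTERNAL,cv2.CHAIN_APPROX_NONE)
for c in cs:
    if cv2.contourArea(c)>2000: print('rack',cv2.contourArea(c),mrect(m,c,.02),cv2.boundingRect(c))
crop(im,110,20,290,220,3,'pics/c2.png'); cv2.imwrite('pics/mk.png',np.hstack([mask*255,wood*255])[:,:])
Z=depthpts(m,z['d'])
for p in [(226,83),(200,133),(176,178)]: print(np.round(Z[p[1],p[0]],4))
E
```

```text
plate 3075.0 [499.7 368.  100.8  72.4  36.7] [161  96] [239 169]
plate 47467.0 [540.3 457.3 472.5 353.2  66.8] [0 0] [289 239]
rack 57732.5 [540.7 458.9 476.7 356.4  66.8] (0, 0, 290, 240)
[0.5498 0.3007 0.0246]
[0.5006 0.3675 0.0233]
[0.4526 0.4336 0.024 ]
```

View pics/c2.png

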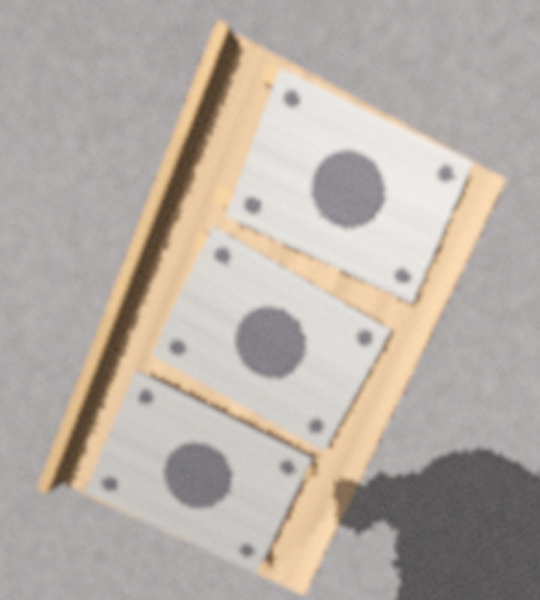

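```bash
cat > plates.py <<'E'
from h import *
def analyse(im,m,lim):
    hsv=cv2.cvtColor(im,cv2.COLOR_RGB2HSV)
    wood=((hsv[:,:,0]>6)&(hsv[:,:,0]<28)&(hsv[:,:,1]>60)&(hsv[:,:,2]>120)).astype(np.uint8)
    x0,y0,x1,y1=lim; k=np.zeros_like(wood); k[y0:y1,x0:x1]=1; wood*=k
    wood=cv2.morphologyEx(wood,cv2.MORPH_OPEN,np.ones((2,2)))
    cs,_=cv2.findContours(wood,cv2.RETR_EXTERNAL,cv2.CHAIN_APPROX_NONE)
    pts=np.vstack([c for c in cs if cv2.contourArea(c)>60]); hull=cv2.convexHull(pts)
    print('rackhull@.02',mrect(m,hull,.02),'@.032',mrect(m,hull,.032))
    print('approx',[ (p.tolist(),np.round(onz(m,*p,.02)[:2],4).tolist()) for p in cv2.approxPolyDP(hull,4,True).reshape(-1,2)])
    H=np.zeros_like(wood); cv2.fillConvexPoly(H,hull,1)
    pl=H&((hsv[:,:,1]<45)&(hsv[:,:,2]>85)).astype(np.uint8)
    pl=cv2.morphologyEx(pl,cv2.MORPH_OPEN,np.ones((3,3)))
    cs,_=cv2.findContours(pl,cv2.RETR_EXTERNAL,cv2.CHAIN_APPROX_NONE)
    for c in cs:
        if cv2.contourArea(c)>500: print('plate',cv2.contourArea(c),mrect(m,c,.024))
E
python3 - <<'E'
from plates import *
z=np.load('pics/w1.npz'); im=z['im']; m=dict(camera_model('wrist')); m['pose']=z['pose']
analyse(im,m,(115,20,300,222))
E
```

```text
rackhull@.02 [500.9 372.4 154.1 252.   40.2] @.032 [500.6 369.8 150.  245.3  40.2]
approx [([278, 81], [0.5227, 0.2294]), ([212, 217], [0.3694, 0.4106]), ([124, 184], [0.4766, 0.5169]), ([183, 28], [0.6401, 0.326])]
plate 3030.5 [455.7 442.8 117.   84.   39.8]
plate 3099.0 [499.7 367.9 101.1  72.7  36.6]
plate 3594.5 [550.3 300.7 101.5  73.9  42.6]
```

```bash
python3 - <<'E'
from h import *
z=np.load('pics/w1.npz'); im=z['im']; m=dict(camera_model('wrist')); m['pose']=z['pose']
a=onz(m,183,28,.032)[:2]; b=onz(m,124,184,.032)[:2]
print('fence',a,b,np.linalg.norm(a-b),np.degrees(np.arctan2(*(b-a)[::-1]))-90)
for h in (.0,.02):
  c=onz(m,278,81,h)[:2]; d=onz(m,212,217,h)[:2]
  print('near',c,d,np.linalg.norm(c-d),np.degrees(np.arctan2(*(d-c)[::-1]))-90)
Z=depthpts(m,z['d'])
# depth profile along rack x at middle bay, z
y=np.radians(40.3); X=np.array([np.cos(y),np.sin(y)]);Y=np.array([-X[1],X[0]]); c0=np.array([.5,.37])
P=Z.reshape(-1,3); L=(P[:,:2]-c0); lx=L@X; ly=L@Y; zz=P[:,2]
k=(abs(lx)<.11)&(abs(ly)<.16)
for t in (.0035,):
  q=k&(zz>.014)
  h1=np.histogram(lx[q],bins=np.arange(-.1,.1,.004)); print('x',[(round(e*1000),n) for e,n in zip(h1[1],h1[0])])
  h1=np.histogram(ly[q&(lx<-.055)],bins=np.arange(-.15,.15,.004)); print('y',[(round(e*1000),n) for e,n in zip(h1[1],h1[0])])
# table height check
print('tablez',np.median(Z[120:150,260:300,2]))
E
```

```text
fence [0.63614232 0.32474616] [0.47698586 0.51054478] 0.2446464870629562 40.58360332766196
near [0.52409936 0.22732581] [0.3640934  0.41647733] 0.24775028754014822 40.228354110750104
near [0.52267835 0.22942519] [0.36942775 0.41059086] 0.2372904223354393 40.228354110750104
x [(-100, np.int64(1430)), (-96, np.int64(992)), (-92, np.int64(1026)), (-88, np.int64(1033)), (-84, np.int64(842)), (-80, np.int64(906)), (-76, np.int64(961)), (-72, np.int64(1186)), (-68, np.int64(2115)), (-64, np.int64(1694)), (-60, np.int64(1551)), (-56, np.int64(1507)), (-52, np.int64(1592)), (-48, np.int64(2020)), (-44, np.int64(2327)), (-40, np.int64(2477)), (-36, np.int64(1230)), (-32, np.int64(966)), (-28, np.int64(526)), (-24, np.int64(372)), (-20, np.int64(379)), (-16, np.int64(373)), (-12, np.int64(382)), (-8, np.int64(378)), (-4, np.int64(386)), (0, np.int64(385)), (4, np.int64(384)), (8, np.int64(382)), (12, np.int64(389)), (16, np.int64(390)), (20, np.int64(388)), (24, np.int64(387)), (28, np.int64(391)), (32, np.int64(403)), (36, np.int64(397)), (40, np.int64(380)), (44, np.int64(279)), (48, np.int6
[... 1062 characters left out ...]
1)), (10, np.int64(545)), (14, np.int64(365)), (18, np.int64(236)), (22, np.int64(261)), (26, np.int64(38)), (30, np.int64(1)), (34, np.int64(0)), (38, np.int64(0)), (42, np.int64(0)), (46, np.int64(0)), (50, np.int64(0)), (54, np.int64(0)), (58, np.int64(0)), (62, np.int64(0)), (66, np.int64(0)), (70, np.int64(0)), (74, np.int64(0)), (78, np.int64(0)), (82, np.int64(0)), (86, np.int64(0)), (90, np.int64(0)), (94, np.int64(0)), (98, np.int64(0)), (102, np.int64(0)), (106, np.int64(0)), (110, np.int64(0)), (114, np.int64(0)), (118, np.int64(0)), (122, np.int64(0)), (126, np.int64(0)), (130, np.int64(0)), (134, np.int64(0)), (138, np.int64(0)), (142, np.int64(0))]
tablez 0.00041417857789871615
```

```bash
python3 - <<'E'
from h import *
z=np.load('pics/w1.npz'); m=dict(camera_model('wrist')); m['pose']=z['pose']
Z=depthpts(m,z['d'])
y=np.radians(40.4); X=np.array([np.cos(y),np.sin(y)]);Y=np.array([-X[1],X[0]]); c0=np.array([.5,.37])
P=Z.reshape(-1,3); L=(P[:,:2]-c0); lx=L@X; ly=L@Y; zz=P[:,2]
# y profile for strip lx in -.072..-.058
for a,b in ((-.072,-.062),(.056,.066)):
  print('strip',a,b)
  for yy in np.arange(-.14,.14,.003):
    k=(lx>a)&(lx<b)&(ly>yy)&(ly<yy+.003)&(zz<.06)
    print(f'{yy*1000+1.5:.0f}:{np.median(zz[k])*1000:.0f}' if k.any() else f'{yy*1000:.0f}:-',end=' ')
  print()
for a,b in ((-.05,-.035),(.035,.05)):
  print('x prof on rib')
  for xx in np.arange(-.09,.09,.003):
    k=(ly>a)&(ly<b)&(lx>xx)&(lx<xx+.003)&(zz<.06)
    print(f'{xx*1000+1.5:.0f}:{np.median(zz[k])*1000:.0f}' if k.any() else f'{xx*1000:.0f}:-',end=' ')
  print()
E
```

```text
strip -0.072 -0.062
-138:0 -136:1 -132:1 -130:1 -126:1 -124:4 -120:4 -118:4 -114:5 -111:4 -108:4 -105:5 -102:4 -99:5 -96:4 -93:5 -90:5 -87:5 -84:5 -81:4 -78:5 -75:4 -72:4 -69:5 -66:5 -63:4 -60:5 -57:5 -54:5 -51:4 -48:5 -45:5 -42:4 -39:4 -36:5 -33:4 -30:5 -27:4 -24:4 -21:4 -18:4 -15:4 -12:5 -9:4 -6:4 -3:4 -0:4 3:4 6:4 9:5 12:5 15:5 18:4 21:5 24:5 27:5 30:4 33:4 36:4 39:4 42:4 45:4 48:4 51:4 54:5 57:4 60:4 63:4 66:5 69:5 72:4 75:4 78:5 81:4 84:4 87:4 90:4 93:5 96:4 99:4 102:4 105:4 108:4 111:4 114:4 117:4 120:4 123:5 126:4 129:0 132:-0 135:0 138:1 141:1 
strip 0.056 0.066
-138:1 -136:1 -132:1 -130:1 -126:0 -124:5 -120:5 -118:4 -114:4 -111:4 -108:5 -105:5 -102:5 -99:5 -96:5 -93:5 -90:5 -87:4 -84:5 -81:5 -78:5 -75:5 -72:5 -69:5 -66:5 -63:4 -60:5 -57:5 -54:5 -51:5 -48:5 -45:5 -42:5 -39:5 -36:4 -33:5 -30:5 -27:5 -24:5 -21:4 -18:5 -15:5 -12:5 -9:4 -6:5 -3:4 -0:5 3:4 6:5 9:5 12:5 15:4 18:5 21:5 24:5 27:5 30:4 33:4 36:5 39:5 42:5 45:5 48:4 51:5 54:4 57:4 60:4 63:5 66:4 69:5 72:4 75:4 78:5 81:5 84:4 87:4 90:5 93:4 96:5 99:4 102:5 105:5 108:5 111:5 114:5 117:4 120:5 123:4 126:1 129:1 132:-0 135:1 138:0 141:1 
x prof on rib
-88:0 -86:0 -82:1 -79:0 -76:0 -73:0 -70:5 -67:4 -64:5 -61:5 -58:4 -55:4 -52:5 -49:4 -46:5 -43:5 -40:5 -37:4 -34:4 -31:4 -28:5 -25:4 -22:5 -19:5 -16:4 -13:5 -10:5 -7:5 -4:5 -1:5 2:5 5:5 8:5 11:5 14:5 17:5 20:5 23:5 26:5 29:5 32:7 35:5 38:23 41:23 44:5 47:4 50:5 53:5 56:4 59:5 62:5 65:5 68:5 71:17 74:33 77:32 78:- 81:- 84:- 89:1 
x prof on rib
-88:0 -86:0 -82:1 -79:0 -76:1 -73:0 -70:4 -67:4 -64:4 -61:4 -58:5 -55:5 -52:5 -49:4 -46:5 -43:23 -40:24 -37:23 -34:23 -31:24 -28:22 -25:23 -22:23 -19:15 -16:23 -13:23 -10:23 -7:6 -4:6 -1:23 2:13 5:6 8:6 11:5 14:6 17:7 20:14 23:6 26:5 29:5 32:7 35:6 38:6 41:5 44:6 47:5 50:5 53:5 56:5 59:5 62:5 65:5 68:4 71:15 74:32 77:33 78:- 81:- 84:- 89:1
```

```bash
python3 -m inch '{"travel":[[0.005,-0.016,0],[0.005,-0.016,0],[0.005,-0.016,0],[0.005,-0.016,0],[0.005,-0.016,0],[0.005,-0.016,0],[0.005,-0.016,0],[0.005,-0.016,0],[0,0,0],[0,0,0],[0,0,0]],"twist":[-7,-7,-7,-7,-7,-7,-7,-7,0,0,0]}'; python3 - <<'E'
from h import *
s=st(); m=camera_model('wrist'); im,d=read_camera('wrist'); np.savez('pics/w2.npz',im=im,d=d,pose=m['pose']); cv2.imwrite('pics/w2.png',im[:,:,::-1])
E
```

```text
t: 2.03
ee_pos: [0.4677, 0.1767, 0.3482]
tool_rot: [-2.425, 1.997, 0.001]
ft_force: [0.7, -0.1, 0.5]
finger_gap: 0.0853
t 2.03 tcp [0.4677 0.1767 0.3482] yaw_y -168.95 tilt [-0.  0. -1.] F [ 0.7 -0.1  0.5] gap 0.0853 j [ 0.68  0.15  0.22 -0.   -1.65 -0.48]
```

View pics/w2.png

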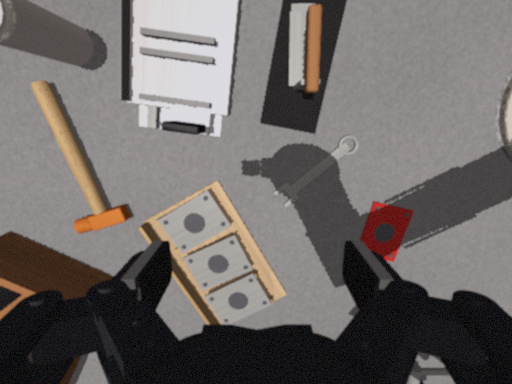

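```bash
python3 -m inch '{"travel":[[0,-0.03,0],[0,-0.04,0],[0,-0.04,0],[0,-0.02,0],[0,0,0],[0,0,0],[0,0,0]],"twist":[0,0,0,0,0,0,0]}'; python3 - <<'E'
from h import *
s=st(); m=camera_model('wrist'); im,d=read_camera('wrist'); np.savez('pics/w3.npz',im=im,d=d,pose=m['pose']); cv2.imwrite('pics/w3.png',im[:,:,::-1])
E
```

```text
t: 2.67
ee_pos: [0.4681, 0.0467, 0.3481]
tool_rot: [-2.423, 1.999, 0.001]
ft_force: [-0.4, 0.7, 0.1]
finger_gap: 0.0853
t 2.67 tcp [0.4681 0.0467 0.3481] yaw_y -169.05 tilt [-0.  0. -1.] F [-0.4  0.7  0.1] gap 0.0853 j [ 0.43  0.09  0.15 -0.   -1.64 -0.24]
```

View pics/w3.png

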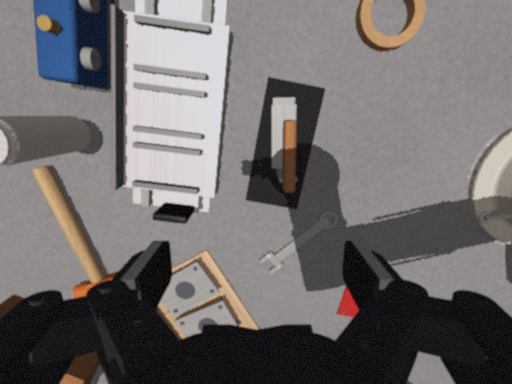

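```bash
cat > meas.py <<'E'
from h import *
def spat(m,im,Z,box):
    u0,v0,u1,v1=box; S=np.zeros(im.shape[:2],bool); S[v0:v1,u0:u1]=1
    hsv=cv2.cvtColor(im,cv2.COLOR_RGB2HSV)
    w=(S&(hsv[:,:,0]>4)&(hsv[:,:,0]<22)&(hsv[:,:,1]>90)).astype(np.uint8)
    c=max(cv2.findContours(w,cv2.RETR_EXTERNAL,cv2.CHAIN_APPROX_NONE)[0],key=cv2.contourArea)
    P=Z[w>0]; P=P[(P[:,2]>.06)]
    zt=np.median(P[:,2])
    print('handle ztop',zt,'rect',mrect(m,c,zt),'contour area',cv2.contourArea(c),'depthrect',np.round(cv2.minAreaRect((P[:,:2]*1000).astype(np.float32))[0:3][0],1))
    b=(S&(hsv[:,:,1]<40)&(hsv[:,:,2]>105)&(Z[:,:,2]<.02)).astype(np.uint8)
    c=max(cv2.findContours(b,cv2.RETR_EXTERNAL,cv2.CHAIN_APPROX_NONE)[0],key=cv2.contourArea)
    print('blade rect',mrect(m,c,.005),cv2.contourArea(c))
E
python3 - <<'E'
from meas import *
z=np.load('pics/w3.npz'); im=z['im']; m=dict(camera_model('wrist')); m['pose']=z['pose']
Z=depthpts(m,z['d']); spat(m,im,Z,(255,80,320,205))
crop(im,240,70,330,210,4,'pics/c3.png')
hsv=cv2.cvtColor(im,cv2.COLOR_RGB2HSV)
bl=(hsv[:,:,2]<45).astype(np.uint8); bl[:75]=0;bl[212:]=0;bl[:,:240]=0;bl[:,330:]=0
c=max(cv2.findContours(bl,cv2.RETR_EXTERNAL,cv2.CHAIN_APPROX_NONE)[0],key=cv2.contourArea); print('mat',mrect(m,c,.002))
# carrier
S=np.zeros(im.shape[:2],bool); S[0:230,100:240]=1
rib=(S&(abs(Z[:,:,2]-.043)<.006)).astype(np.uint8)
n,l,stt,_=cv2.connectedComponentsWithStats(rib)
for i in range(1,n):
    if stt[i,4]>100:
        P=Z[l==i]; r=cv2.minAreaRect((P[:,:2]*1000).astype(np.float32)); print('rib',stt[i],np.round(r[0],1),np.round(r[1],1),round(r[2],1),np.median(P[:,2]))
tab=(S&(abs(Z[:,:,2]-.082)<.006)); 
n,l,stt,_=cv2.connectedComponentsWithStats(tab.astype(np.uint8))
for i in range(1,n):
    if stt[i,4]>40:
        P=Z[l==i]; r=cv2.minAreaRect((P[:,:2]*1000).astype(np.float32)); print('tab',stt[i],np.round(r[0],1),np.round(r[1],1),round(r[2],1),np.median(P[:,2]))
E
```

```text
handle ztop 0.10185405629591276 rect [429.3  26.   18.6  93.4  11.7] contour area 867.5 depthrect [434.7  17.3]
blade rect [436.3  -8.5  39.3  91.1  11.7] 894.5
mat [4.300e+02 2.260e+01 8.930e+01 1.964e+02 2.000e-01]
rib [116   8   6 181 669] [677.2   5.5] [  2.6 244.5] 3.8 0.043274776601095244
rib [134  15  76  19 610] [ 615.1 -112.7] [99.1  9.1] 3.7 0.043528919297549123
rib [133  64  73  16 486] [611.8 -52.7] [99.9  8.2] 3.7 0.04357694393747308
rib [133  82  72  16 442] [609.9 -28.8] [100.1   8. ] 3.7 0.043677406582842165
rib [132 126  70  14 414] [606.5  31. ] [100.2   8.2] 3.6 0.04369548347619276
rib [132 142  69  15 413] [604.6  55. ] [99.9  8.4] 3.7 0.04367616981652267
rib [132 181  66  14 406] [600.5 114.7] [99.3  8.8] 3.5 0.04344087895596094
tab [152 212  35  12 287] [578.6 146.9] [49.5 11.9] 4.0 0.08219678889195836
```

View pics/c3.png

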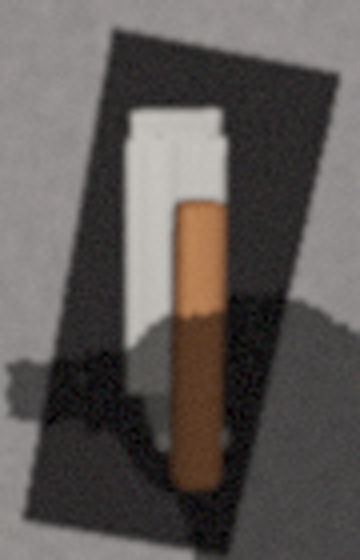

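```bash
python3 -m inch '{"travel":[[-0.0065,-0.0035,-0.02],[-0.0065,-0.0035,-0.03],[-0.0065,-0.0035,-0.03],[-0.0065,-0.0035,-0.03],[-0.0065,-0.0035,-0.03],[-0.0063,-0.0032,-0.02],[0,0,0],[0,0,0]],"twist":[0.7,0,0,0,0,0,0,0]}'; python3 - <<'E'
from h import *
s=st(); m=camera_model('wrist'); im,d=read_camera('wrist'); np.savez('pics/w4.npz',im=im,d=d,pose=m['pose']); cv2.imwrite('pics/w4.png',im[:,:,::-1])
E
```

```text
t: 3.38
ee_pos: [0.4292, 0.0256, 0.1883]
tool_rot: [2.435, -1.983, -0.0]
ft_force: [0.6, -0.5, 0.9]
finger_gap: 0.0852
t 3.38 tcp [0.4292 0.0256 0.1883] yaw_y -168.33 tilt [-0.001 -0.001 -1.   ] F [ 0.6 -0.5  0.9] gap 0.0852 j [ 0.43  0.05 -0.3   0.   -1.23 -0.22]
```

View pics/w4.png

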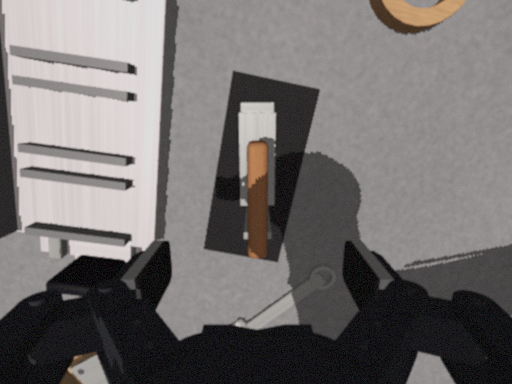

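```bash
python3 -m inch '{"travel":[[0,0,-0.025],[0,0,-0.03],[0,0,-0.025],[0,0,-0.015],[0,0,-0.005],[0,0,0],[0,0,0]],"twist":[0,0,0,0,0,0,0]}'; python3 -m inch '{"travel":[[0,0,0],[0,0,0],[0,0,0],[0,0,0],[0,0,0],[0,0,0],[0,0,0],[0,0,0],[0,0,0],[0,0,0]],"twist":[0,0,0,0,0,0,0,0,0,0]}' -1 50
```

```text
t: 4.02
ee_pos: [0.431, 0.0257, 0.0899]
tool_rot: [-2.433, 1.984, -0.003]
ft_force: [0.5, 0.1, 1.1]
finger_gap: 0.0858
t: 4.85
ee_pos: [0.4294, 0.0251, 0.0886]
tool_rot: [-2.434, 1.986, -0.0]
ft_force: [-2.0, 0.1, 5.6]
finger_gap: 0.0152
```

```bash
python3 -m inch '{"travel":[[0,0,0.015],[0,0,0.025],[0,0,0.03],[0,0,0.03],[-0.003,0.01,0.02],[-0.003,0.014,0.01],[-0.003,0.014,0.01],[-0.003,0.014,0.01],[-0.003,0.014,0.01],[-0.003,0.014,0.01],[-0.003,0.014,0.01],[-0.003,0.014,0.01],[-0.003,0.014,0.01],[-0.003,0.014,0],[-0.003,0.014,0],[-0.003,0.014,0],[-0.003,0.014,0],[-0.003,0.014,0],[0,0,0],[0,0,0]],"twist":[0,0,7,7,7,7,7,7,7,7,7,7,7,7,7,7,7,6.7,0,0]}'; python3 - <<'E'
from h import *
s=st(); m=camera_model('wrist'); im,d=read_camera('wrist'); np.savez('pics/w5.npz',im=im,d=d,pose=m['pose']); cv2.imwrite('pics/w5.png',im[:,:,::-1])
E
```

```text
t: 6.52
ee_pos: [0.3867, 0.2173, 0.2871]
tool_rot: [3.01, 0.898, -0.004]
ft_force: [-0.3, -1.1, -3.0]
finger_gap: 0.0153
t 6.52 tcp [0.3867 0.2173 0.2871] yaw_y -56.77 tilt [-0.002 -0.001 -1.   ] F [-0.3 -1.1 -3. ] gap 0.0153 j [ 0.87  0.03 -0.06 -0.   -1.48  1.28]
```

View pics/w5.png

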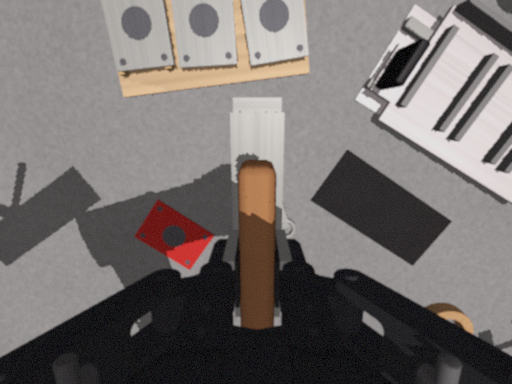

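```bash
cat > dots.py <<'E'
from h import *
C=np.array([.5014,.3722]); ya=np.radians(40.4); X=np.array([np.cos(ya),np.sin(ya)]); Y=np.array([-X[1],X[0]])
def dots(im,m,lim,k=4):
    x0,y0,x1,y1=lim
    g=cv2.resize(cv2.cvtColor(im,cv2.COLOR_RGB2GRAY)[y0:y1,x0:x1],None,fx=k,fy=k,interpolation=cv2.INTER_CUBIC)
    hsv=cv2.resize(cv2.cvtColor(im,cv2.COLOR_RGB2HSV)[y0:y1,x0:x1],None,fx=k,fy=k,interpolation=cv2.INTER_CUBIC)
    b=((g<150)&(hsv[:,:,1]<70)).astype(np.uint8)
    n,l,s,c=cv2.connectedComponentsWithStats(b)
    out=[]
    for i in range(1,n):
        if 15*k<s[i,4]<6000*k and max(s[i,2],s[i,3])<45*k:
            u=(c[i][0]+.5)/k-.5+x0; v=(c[i][1]+.5)/k-.5+y0; p=onz(m,u,v,.024)[:2]; r=p-C
            out.append((r@X*1000,r@Y*1000,s[i,4]/k/k,u,v))
    return out
E
python3 - <<'E'
from dots import *
z=np.load('pics/w1.npz'); m=dict(camera_model('wrist')); m['pose']=z['pose']
for o in dots(z['im'],m,(120,20,282,218)): print(np.round(o,1))
z=np.load('pics/w5.npz'); m['pose']=z['pose']; print()
for o in dots(z['im'],m,(100,0,312,95)): print(np.round(o,1))
E
```

```text
[  32.1 -110.7    8.5  206.8   52.5]
[ -8.9 -86.  408.2 225.7  82.7]
[ -48.1 -113.4    6.6  258.1   77.5]
[ 30.1 -58.6  11.6 193.8  88. ]
[ 34.4 -30.4  10.5 183.7 104.7]
[-50.2 -61.2   7.1 243.8 111.6]
[ -3.9  -1.9 385.9 199.7 133.7]
[-45.9 -25.4   9.4 231.2 132.2]
[ 37.6  21.4  12.6 168.8 135.4]
[ 34.9  40.8   5.4 165.8 147.7]
[ 43.1  52.2  11.7 158.2 151.9]
[ 19.2  41.1   5.  175.1 152.3]
[  6.8  41.3   4.1 182.5 156. ]
[-10.9  41.6   5.9 192.9 161.2]
[-42.1  26.8  10.2 214.9 161.6]
[-27.2  41.9   6.8 202.3 165.9]
[  3.3  78.7 360.  175.5 178. ]
[-37.6  53.6  11.1 205.4 175.3]
[ 43.6 103.9  13.8 146.2 180.9]
[ 67.1 116.9  10.7 129.5 181.6]
[-47.8  69.8   7.4 207.2 187. ]
[-36.2 105.6  10.1 191.8 203. ]

[ -8.8 -85.8 749.2 273.6  14.7]
[  -8.  -128.1   83.8  309.     9. ]
[ -3.7  -1.7 787.9 203.3  19.8]
[  1.9 -48.7   6.8 241.5   9. ]
[  3.4  79.  821.4 135.9  22.6]
[ 16.8 117.9  36.1 101.3  14.7]
[ -35.5 -126.9   28.1  309.7   34.7]
[-31.5 -49.7   8.  246.1  39.8]
[ -48.8 -126.7   13.2  310.4   46.7]
[ -47.9 -113.3   25.2  299.4   47.4]
[-45.6 -25.3  26.9 228.1  55.1]
[-49.9 -61.   24.6 257.3  54.9]
[-37.4  53.9  36.9 163.6  56.6]
[-42.1  26.9  32.9 185.9  57.8]
[-36.5 105.7  42.4 122.5  61.5]
[ -66.7 -125.8    9.1  310.7   62.5]
[ -86.8 -116.5  121.4  304.6   80.7]
[-80.2 -98.6  21.7 289.9  77.1]
[-78.9   2.1  17.1 210.6  86.5]
[-90.8 -45.4  15.6 249.1  91.5]
[-84.9  -2.8   7.2 215.3  91. ]
[-93.3 -53.9   6.1 256.   92.7]
[-99.3 -95.7   4.  289.   93.3]
[-88.8 -11.4   4.6 222.4  93.4]
```

```bash
python3 - <<'E'
from h import *
z=np.load('pics/w5.npz'); m=dict(camera_model('wrist')); m['pose']=z['pose']
Z=depthpts(m,z['d']); s=st()
Rm=R.from_rotvec(s['tool_rot']).as_matrix(); T=(Z-s['ee_pos'])@Rm  # tool frame
im=z['im']; S=np.zeros(im.shape[:2],bool); S[90:300,215:300]=1
k=S&(T[:,:,2]>.07)&(T[:,:,2]<.1)
P=T[k]; print('blade', P.min(0),P.max(0),np.median(P[:,2]))
r=cv2.minAreaRect((P[:,:2]*1000).astype(np.float32)); print(r)
front=P[P[:,0]>.03]; print('front y',front[:,1].min(),front[:,1].max(), 'z vs x',np.polyfit(front[:,0],front[:,2],1), 'z vs y',np.polyfit(front[:,1],front[:,2],1))
E
```

```text
t 6.57 tcp [0.3869 0.2168 0.2874] yaw_y -56.83 tilt [-0.002 -0.001 -1.   ] F [ 0.7 -0.6 -4.1] gap 0.015 j [ 0.87  0.03 -0.06 -0.   -1.48  1.28]
blade [-0.01787369 -0.0204929   0.08133797] [0.07960413 0.01772685 0.0870849 ] 0.08381158091199893
((30.92096710205078, -1.3829612731933594), (38.10265350341797, 97.4740219116211), 89.79582977294922)
front y -0.020492897204604992 0.017607480327594124 z vs x [0.03190895 0.08212202] z vs y [-0.0033354   0.08393599]
```

```bash
python3 -m inch '{"travel":[[0.01,-0.004,-0.01],[0.012,-0.005,-0.02],[0.012,-0.005,-0.03],[0.01,-0.0055,-0.03],[0,0,-0.02],[0,0,0],[0,0,0]],"twist":[4.1,4.1,0,0,0,0,0]}'; python3 - <<'E'
from h import *
s=st(); m=camera_model('wrist'); im,d=read_camera('wrist'); np.savez('pics/w6.npz',im=im,d=d,pose=m['pose']); cv2.imwrite('pics/w6.png',im[:,:,::-1])
z=np.load('pics/w1.npz'); m['pose']=z['pose']
d=np.array([.75,.661]); o=np.array([.4311,.1972])-.0019*d; n=np.array([-d[1],d[0]])
for p in [(300,142),(294,160),(313,152),(310,145)]:
    w=onz(m,*p,.004)[:2]; print(p,w,(w-o)@d,(w-o)@n)
E
```

```text
t: 7.15
ee_pos: [0.431, 0.1964, 0.1779]
tool_rot: [2.938, 1.109, -0.004]
ft_force: [0.1, 0.2, -2.0]
finger_gap: 0.0152
t 7.15 tcp [0.431  0.1964 0.1779] yaw_y -48.65 tilt [-0.002 -0.002 -1.   ] F [ 0.1  0.2 -2. ] gap 0.0152 j [ 0.76  0.14 -0.22  0.   -1.21  1.53]
(300, 142) [0.42478108 0.22977393] 0.01869107657134059 0.028607257958678935
(294, 160) [0.40147267 0.2491982 ] 0.014049212580785264 0.05858232140472609
(313, 152) [0.40146243 0.21610976] -0.00782992136364534 0.03377275313505125
(310, 145) [0.41394695 0.21665606] 0.0018945649079685444 0.025930211140212392
```

View pics/w6.png

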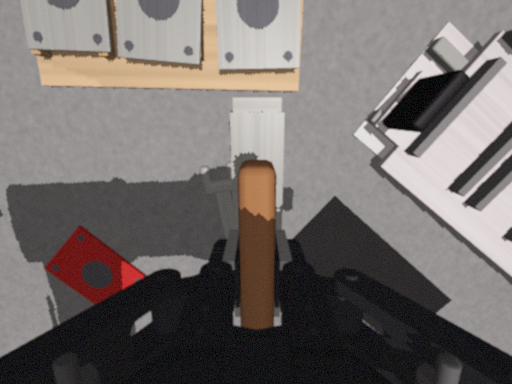

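```bash
python3 -m inch '{"travel":[[0,0.0005,-0.02],[0,0.0003,-0.025],[0,0,-0.02],[0,0,-0.012],[0,0,-0.0043],[0,0,0],[0,0,0]],"twist":[0,0,0,0,0,0,0]}'; python3 -m inch '{"travel":[[0.01,0.009,0],[0.015,0.0132,0],[0.015,0.0132,0],[0.015,0.0132,0],[0.015,0.0132,0],[0.015,0.0132,0],[0.011,0.0097,0],[0.0053,0.0047,0],[0,0,0],[0,0,0]],"twist":[0,0,0,0,0,0,0,0,0,0]}';  python3 - <<'E'
from h import *
s=st(); m=camera_model('wrist'); im,d=read_camera('wrist'); np.savez('pics/w7.npz',im=im,d=d,pose=m['pose']); cv2.imwrite('pics/w7.png',im[:,:,::-1])
from dots import *
for o in dots(im,m,(150,0,360,140)):
    if o[2]>20: print(np.round(o,1))
E
```

```text
t: 7.78
ee_pos: [0.4324, 0.1992, 0.0988]
tool_rot: [-2.937, -1.113, -0.005]
ft_force: [0.3, 0.0, -2.0]
finger_gap: 0.0154
t: 8.62
ee_pos: [0.5325, 0.2878, 0.0976]
tool_rot: [-2.938, -1.112, -0.001]
ft_force: [-0.5, -1.6, -3.0]
finger_gap: 0.0153
t 8.62 tcp [0.5325 0.2878 0.0976] yaw_y -48.54 tilt [ 0.  0. -1.] F [-0.5 -1.6 -3. ] gap 0.0153 j [ 0.75  0.45 -0.01 -0.   -1.12  1.54]
[ 30.3 -40.7  33.4 194.4 124.5]
[ 33.8 -30.1  96.  178.4 118.7]
[ 32.3 -58.8  91.7 221.3 121.9]
[  33.7 -110.9   79.   299.   121.2]
```

View pics/w7.png

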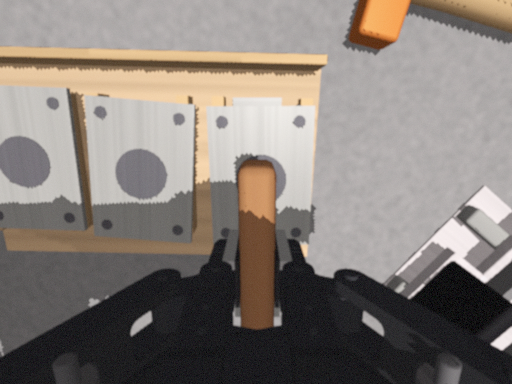

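```bash
python3 -m inch '{"travel":[[0,0,0.003],[0,0,0.003],[0,0,0.004],[0,0,0.006],[0,0,0.01],[0,0,0.015],[0,0,0.02],[0,0,0.02],[0,0,0.015],[0,0,0.005],[0,0,0],[0,0,0]],"twist":[0,0,0,0,0,0,0,0,0,0,0,0]}';  python3 - <<'E'
from h import *
s=st(); m=camera_model('wrist'); im,d=read_camera('wrist'); np.savez('pics/w8.npz',im=im,d=d,pose=m['pose']); cv2.imwrite('pics/w8.png',im[:,:,::-1])
E
```

```text
t: 9.67
ee_pos: [0.5322, 0.2877, 0.1976]
tool_rot: [-2.938, -1.112, 0.001]
ft_force: [-0.9, 0.2, -4.4]
finger_gap: 0.0155
t 9.67 tcp [0.5322 0.2877 0.1976] yaw_y -48.55 tilt [-0.001  0.    -1.   ] F [-0.9  0.2 -4.4] gap 0.0155 j [ 0.75  0.38  0.16 -0.   -1.35  1.54]
```

View pics/w8.png

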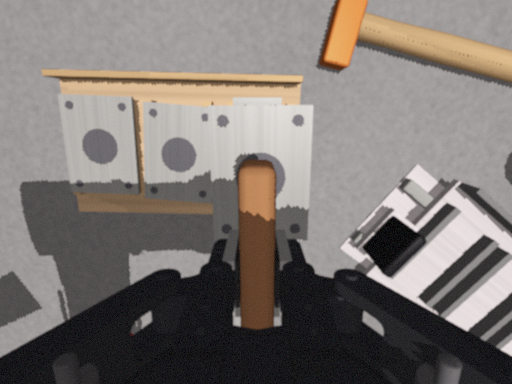

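```bash
cat > held.py <<'E'
from h import *
def held(im,m,s,dz=.0796,k=4,verbose=False):
    x0,y0,x1,y1=195,90,330,245
    g=cv2.resize(cv2.cvtColor(im,cv2.COLOR_RGB2GRAY)[y0:y1,x0:x1],None,fx=k,fy=k,interpolation=cv2.INTER_CUBIC)
    bg=cv2.medianBlur(g,61); b=((g.astype(int)<bg.astype(int)-30)).astype(np.uint8)
    n,l,st_,c=cv2.connectedComponentsWithStats(b); Rm=R.from_rotvec(s['tool_rot']).as_matrix()
    pts=[]
    for i in range(1,n):
        if 25<st_[i,4]/k/k<160 and max(st_[i,2:4])<18*k and min(st_[i,2:4])>5*k:
            u=(c[i][0]+.5)/k-.5+x0; v=(c[i][1]+.5)/k-.5+y0
            p=onz(m,u,v,s['ee_pos'][2]-dz); t=(p-s['ee_pos'])@Rm*1000; pts.append(t[:2]); print('screw',round(u,1),round(v,1),np.round(t[:2],1),st_[i,4]/k/k)
    return pts
E
python3 - <<'E'
from held import *
z=np.load('pics/w8.npz'); m=dict(camera_model('wrist')); m['pose']=z['pose']; held(z['im'],m,st())
E
```

```text
t 9.72 tcp [0.5319 0.2875 0.1968] yaw_y -48.54 tilt [-0.002 -0.001 -1.   ] F [-0.6  0.1 -4.8] gap 0.0151 j [ 0.75  0.38  0.16 -0.   -1.35  1.54]
screw 204.4 117.0 [ 67.3 -36.9] 46.5625
screw 222.3 120.6 [ 64.9 -24.6] 117.375
screw 297.8 120.0 [65.4 27.8] 113.9375
screw 268.0 163.7 [34.9  7.4] 55.0625
screw 207.6 173.1 [ 28.  -36.4] 28.5625
screw 202.2 193.6 [ 12.6 -41.1] 27.0625
screw 224.7 227.2 [-14.2 -25.2] 26.4375
screw 294.5 228.0 [-14.8  28.3] 57.0
screw 220.8 241.4 [-26.  -28.6] 38.0625
screw 292.6 241.6 [-26.1  27.2] 39.8125
```

```bash
python3 -m inch '{"travel":[[0.001,-0.005,0],[0.002,-0.01,-0.001],[0.0035,-0.015,-0.002],[0.0045,-0.02,-0.003],[0.0055,-0.025,-0.004],[0.0055,-0.025,-0.004],[0.0055,-0.025,-0.004],[0.0055,-0.025,-0.004],[0.0045,-0.02,-0.004],[0.0035,-0.015,-0.003],[0.002,-0.01,-0.002],[0.001,-0.005,-0.001],[0.0005,-0.002,0],[0,0,0],[0,0,0],[0,0,0]],"twist":[-1,-2,-3,-4,-4.5,-4.5,-4.5,-4.3,-4,-3,-2,-1,0,0,0,0]}';  python3 - <<'E'
from held import *
s=st(); m=camera_model('wrist'); im,d=read_camera('wrist'); np.savez('pics/w9.npz',im=im,d=d,pose=m['pose']); cv2.imwrite('pics/w9.png',im[:,:,::-1]); held(im,m,s)
E
```

```text
t: 11.05
ee_pos: [0.5771, 0.0866, 0.1662]
tool_rot: [-3.14, -0.103, -0.001]
ft_force: [0.8, -0.8, -4.0]
finger_gap: 0.0151
t 11.05 tcp [0.5771 0.0866 0.1662] yaw_y -86.26 tilt [ 0.  0. -1.] F [ 0.8 -0.8 -4. ] gap 0.0151 j [ 0.42  0.36  0.04 -0.   -1.25  1.22]
screw 222.4 120.8 [ 63.8 -24.5] 118.6875
screw 297.8 120.2 [64.3 27.5] 117.4375
screw 197.1 161.7 [ 35.4 -43.6] 31.0
screw 268.6 163.6 [34.1  7.7] 38.375
screw 294.6 228.0 [-15.5  28.1] 52.5625
screw 292.5 241.4 [-26.6  26.9] 39.1875
screw 220.8 241.4 [-26.6 -28.6] 33.5
```

View pics/w9.png

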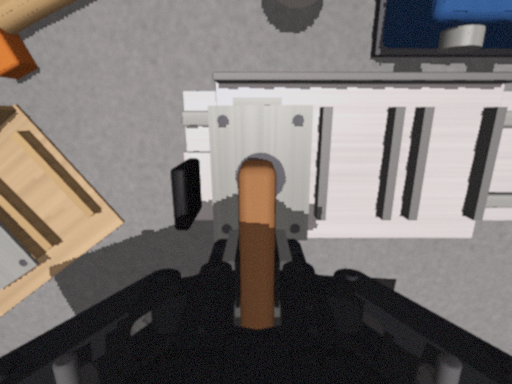

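```bash
python3 -m inch '{"travel":[[0,-0.0007,-0.005],[0,-0.0007,-0.008],[0,0,-0.008],[0,0,-0.006],[0,0,-0.004],[0,0,-0.003],[0,0,-0.003],[0,0,-0.003],[0,0,-0.003],[0,0,-0.003],[0,0,0],[0,0,0]],"twist":[0,0,0,0,0,0,0,0,0,0,0,0]}';  python3 - <<'E'
from held import *
s=st(); m=camera_model('wrist'); im,d=read_camera('wrist'); np.savez('pics/w10.npz',im=im,d=d,pose=m['pose']); cv2.imwrite('pics/w10.png',im[:,:,::-1])
E
```

```text
t: 12.1
ee_pos: [0.5771, 0.0843, 0.12]
tool_rot: [3.14, 0.1, 0.0]
ft_force: [1.3, -0.0, -4.3]
finger_gap: 0.0151
t 12.1 tcp [0.5771 0.0843 0.12  ] yaw_y -86.33 tilt [ 0. -0. -1.] F [ 1.3 -0.  -4.3] gap 0.0151 j [ 0.41  0.39 -0.04  0.   -1.15  1.22]
```

View pics/w10.png

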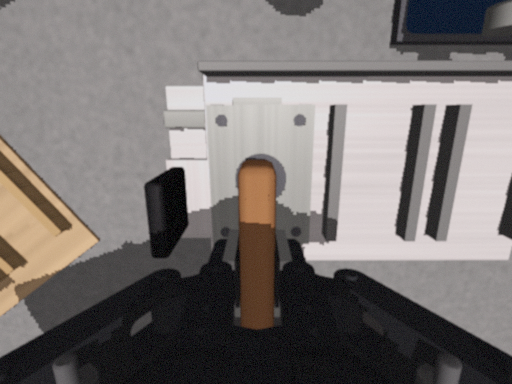

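```bash
python3 -m inch '{"travel":[[-0.005,-0.0003,0],[-0.01,-0.0007,0],[-0.015,-0.001,0],[-0.02,-0.0013,0],[-0.025,-0.0016,0],[-0.025,-0.0016,0],[-0.025,-0.0016,0],[-0.015,-0.001,0],[0,0,0.02],[0,0,0.03],[0,0,0.02],[0,0,0],[0,0,0]],"twist":[0,0,0,0,0,0,0,0,0,0,0,0,0]}';  python3 - <<'E'
from held import *
s=st(); m=camera_model('wrist'); im,d=read_camera('wrist'); np.savez('pics/w11.npz',im=im,d=d,pose=m['pose']); cv2.imwrite('pics/w11.png',im[:,:,::-1])
E
```

```text
t: 13.23
ee_pos: [0.4374, 0.0757, 0.1912]
tool_rot: [-3.138, -0.1, -0.005]
ft_force: [-0.0, -0.1, -4.0]
finger_gap: 0.0153
t 13.23 tcp [0.4374 0.0757 0.1912] yaw_y -86.34 tilt [ 0.003  0.002 -1.   ] F [-0.  -0.1 -4. ] gap 0.0153 j [ 0.53  0.07 -0.26 -0.   -1.23  1.11]
```

View pics/w11.png

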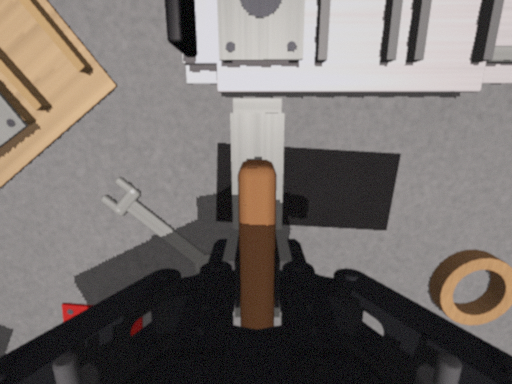

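```bash
python3 - <<'E'
from h import *
z=np.load('pics/w11.npz'); m=dict(camera_model('wrist')); m['pose']=z['pose']; im=z['im']
g=cv2.cvtColor(im,cv2.COLOR_RGB2GRAY); x0,y0,x1,y1=215,35,310,60;k=4
G=cv2.resize(g[y0:y1,x0:x1],None,fx=k,fy=k,interpolation=cv2.INTER_CUBIC)
n,l,s,c=cv2.connectedComponentsWithStats((G<150).astype(np.uint8)); P=[]
d=np.array([.998,.0645]);nn=np.array([-.0645,.998])
for i in range(1,n):
    if 20<s[i,4]/16<200:
        p=onz(m,(c[i][0]+.5)/k-.5+x0,(c[i][1]+.5)/k-.5+y0,.047)[:2]*1000-np.array([602.5,84.9]); print(c[i]/k+[x0,y0],s[i,4]/16,p@d,p@nn)
E
```

```text
[291.65826702  46.54818744] 70.6875 -40.667924008128175 -26.9692444299196
[230.375       46.95504386] 71.25 -40.94221132237933 25.251129617085724
```

```bash
python3 -m inch '{"travel":[[-0.005,0.014,0],[-0.009,0.028,0],[-0.009,0.028,0],[-0.009,0.028,0],[-0.009,0.028,0],[-0.009,0.028,0],[-0.008,0.024,0],[-0.005,0.016,0],[0,0,-0.015],[0,0,-0.025],[0,0,-0.025],[0,0,-0.015],[0,0,-0.008],[0,0,0],[0,0,0],[0,0,0]],"twist":[2.7,5,5,5,5,5,5,2,0,0,0,0,0,0,0,0]}';  python3 - <<'E'
from held import *
s=st(); m=camera_model('wrist'); im,d=read_camera('wrist'); np.savez('pics/w12.npz',im=im,d=d,pose=m['pose']); cv2.imwrite('pics/w12.png',im[:,:,::-1])
from dots import *
for o in dots(im,m,(100,0,312,95)):
    if o[2]>20: print(np.round(o,1))
E
```

```text
t: 14.62
ee_pos: [0.3747, 0.2698, 0.1029]
tool_rot: [-2.967, -1.032, -0.003]
ft_force: [0.5, -0.2, -3.1]
finger_gap: 0.0155
t 14.62 tcp [0.3747 0.2698 0.1029] yaw_y -51.62 tilt [ 0.001  0.001 -1.   ] F [ 0.5 -0.2 -3.1] gap 0.0155 j [ 0.97  0.18 -0.38  0.   -1.01  1.27]
[-37.7  54.1 132.2 172.3  24.8]
[-42.4  27.2 118.9 215.1  31.5]
[-45.8 -25.1 102.6 297.1  34.2]
[-78.3 -22.   20.5 292.4  88.3]
```

View pics/w12.png

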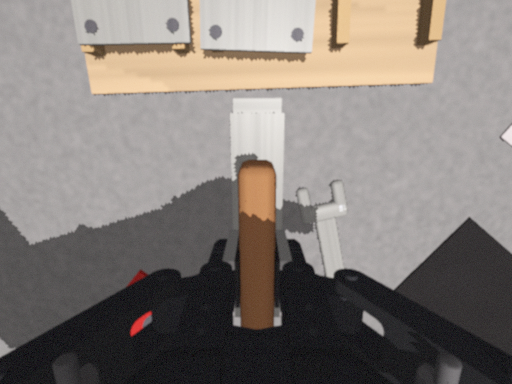

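```bash
python3 -m inch '{"travel":[[0,0,-0.003],[0,0,-0.002],[0.01,0.0079,0],[0.016,0.0127,0],[0.016,0.0127,0],[0.016,0.0127,0],[0.016,0.0127,0],[0.016,0.0127,0],[0.011,0.0087,0],[0.0048,0.0038,0],[0,0,0],[0,0,0]],"twist":[0,0,0,0,0,0,0,0,0,0,0,0]}';  python3 - <<'E'
from h import *
s=st(); m=camera_model('wrist'); im,d=read_camera('wrist'); np.savez('pics/w13.npz',im=im,d=d,pose=m['pose']); cv2.imwrite('pics/w13.png',im[:,:,::-1])
E
```

```text
t: 15.67
ee_pos: [0.4794, 0.3528, 0.0966]
tool_rot: [2.967, 1.032, -0.002]
ft_force: [-0.2, -0.6, -3.6]
finger_gap: 0.015
t 15.67 tcp [0.4794 0.3528 0.0966] yaw_y -51.65 tilt [-0.001 -0.001 -1.   ] F [-0.2 -0.6 -3.6] gap 0.015 j [ 0.9   0.43 -0.04 -0.   -1.11  1.34]
```

View pics/w13.png

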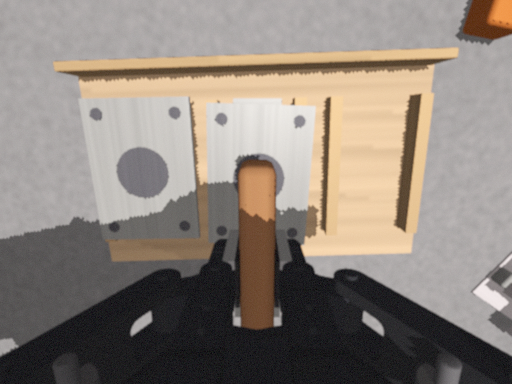

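```bash
python3 -m inch '{"travel":[[0,0,0.003],[0,0,0.003],[0,0,0.004],[0,0,0.006],[0,0,0.01],[0,0,0.015],[0,0,0.02],[0,0,0.02],[0,0,0.015],[0,0,0.005],[0,0,0],[0,0,0]],"twist":[0,0,0,0,0,0,0,0,0,0,0,0]}';  python3 - <<'E'
from held import *
s=st(); m=camera_model('wrist'); im,d=read_camera('wrist'); np.savez('pics/w14.npz',im=im,d=d,pose=m['pose']); cv2.imwrite('pics/w14.png',im[:,:,::-1]); held(im,m,s)
E
```

```text
t: 16.72
ee_pos: [0.4795, 0.3531, 0.1976]
tool_rot: [-2.967, -1.032, 0.001]
ft_force: [-0.3, 0.4, -4.7]
finger_gap: 0.0152
t 16.72 tcp [0.4795 0.3531 0.1976] yaw_y -51.64 tilt [-0.001  0.    -1.   ] F [-0.3  0.4 -4.7] gap 0.0152 j [ 0.9   0.36  0.13 -0.   -1.34  1.34]
screw 202.3 113.3 [ 69.3 -38.1] 50.6875
screw 222.3 118.5 [ 65.8 -24.5] 114.375
screw 297.4 120.8 [64.3 27.3] 112.625
screw 237.6 157.6 [ 38.9 -14.4] 26.8125
screw 268.8 164.5 [33.9  7.9] 57.75
screw 206.1 176.2 [ 25.4 -37.6] 26.125
screw 301.5 209.5 [-0.1 32.9] 27.9375
screw 222.0 226.6 [-13.8 -27.3] 57.125
screw 291.0 228.2 [-15.2  25.5] 48.5625
screw 220.8 241.4 [-26.1 -28.5] 40.5625
screw 292.6 241.5 [-26.2  27. ] 42.1875
```

View pics/w14.png

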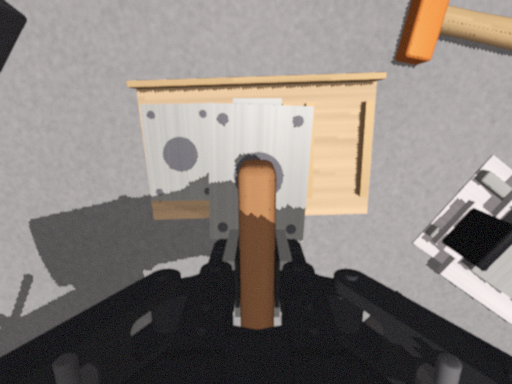

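```bash
python3 -m inch '{"travel":[[0.0015,-0.005,0],[0.003,-0.01,0],[0.0044,-0.015,0],[0.0059,-0.02,0],[0.0074,-0.025,0],[0.0088,-0.03,-0.002],[0.0097,-0.033,-0.003],[0.0097,-0.033,-0.004],[0.0097,-0.033,-0.004],[0.0097,-0.033,-0.004],[0.0088,-0.03,-0.004],[0.0074,-0.025,-0.004],[0.0059,-0.02,-0.003],[0.0044,-0.015,-0.002],[0.0029,-0.01,-0.002],[0.002,-0.007,0],[0.0015,-0.005,0],[0.001,-0.004,0],[0,-0.001,0],[0,0,0]],"twist":[-1,-2,-2.5,-2.5,-2.5,-2.5,-2.5,-2.5,-2.5,-2.5,-2,-2,-2,-2,-1,-1,0,0,0,0]}';  python3 - <<'E'
from held import *
s=st(); m=camera_model('wrist'); im,d=read_camera('wrist'); np.savez('pics/w15.npz',im=im,d=d,pose=m['pose']); cv2.imwrite('pics/w15.png',im[:,:,::-1]); held(im,m,s)
E
```

```text
t: 18.43
ee_pos: [0.5836, -0.0005, 0.1661]
tool_rot: [-3.138, -0.148, -0.0]
ft_force: [-0.8, 0.0, -4.2]
finger_gap: 0.0151
t 18.43 tcp [ 5.836e-01 -5.000e-04  1.661e-01] yaw_y -84.6 tilt [ 0.  0. -1.] F [-0.8  0.  -4.2] gap 0.0151 j [ 0.27  0.36  0.04 -0.   -1.25  1.4 ]
screw 222.0 118.2 [ 65.6 -24.8] 113.1875
screw 297.7 120.9 [63.8 27.5] 115.1875
screw 245.1 162.7 [34.7 -9.2] 39.1875
screw 269.5 164.4 [33.5  8.4] 38.4375
screw 315.7 219.2 [-8.3 43.9] 52.25
screw 221.7 226.4 [-14.2 -27.6] 42.1875
screw 291.3 228.0 [-15.4  25.6] 30.0
screw 221.3 241.3 [-26.5 -28.3] 31.8125
screw 292.7 241.3 [-26.5  27. ] 36.25
```

View pics/w15.png

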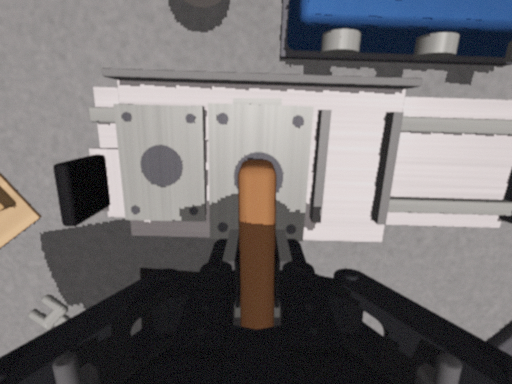

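Plate aligned over bay b (yaw 5.4°), bay c plate seated at left. Lower and withdraw.

```bash
python3 -m inch '{"travel":[[0,0,-0.005],[0,0,-0.008],[0,0,-0.008],[0,0,-0.006],[0,0,-0.004],[0,0,-0.003],[0,0,-0.003],[0,0,-0.003],[0,0,-0.003],[0,0,-0.003],[0,0,0],[0,0,0]],"twist":[0,0,0,0,0,0,0,0,0,0,0,0]}';  python3 - <<'E'
from held import *
s=st(); m=camera_model('wrist'); im,d=read_camera('wrist'); np.savez('pics/w16.npz',im=im,d=d,pose=m['pose']); cv2.imwrite('pics/w16.png',im[:,:,::-1]);  held(im,m,s)
E
```

```text
t: 19.48
ee_pos: [0.5836, -0.0009, 0.12]
tool_rot: [3.138, 0.147, -0.0]
ft_force: [0.3, -0.5, -2.5]
finger_gap: 0.0151
t 19.48 tcp [ 0.5836 -0.0009  0.12  ] yaw_y -84.64 tilt [-0. -0. -1.] F [ 0.3 -0.5 -2.5] gap 0.0151 j [ 0.27  0.39 -0.04  0.   -1.15  1.4 ]
screw 221.2 118.5 [ 65.5 -25.3] 124.5625
screw 298.8 120.8 [63.9 28.2] 122.75
screw 244.9 162.1 [35.2 -9.3] 41.9375
screw 267.4 163.1 [34.5  6.9] 44.0
screw 220.9 241.5 [-26.6 -28.6] 33.4375
```

View pics/w16.png

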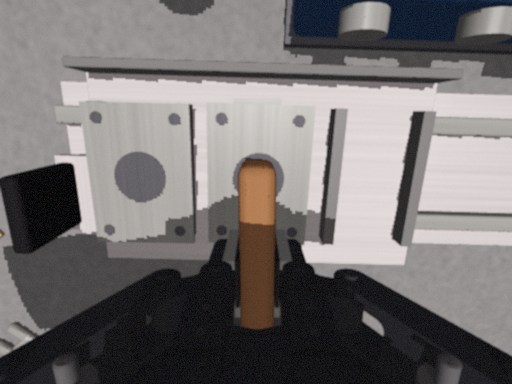

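```bash
python3 -m inch '{"travel":[[-0.005,-0.0005,0],[-0.01,-0.0009,0],[-0.015,-0.0014,0],[-0.02,-0.0019,0],[-0.025,-0.0024,0],[-0.025,-0.0024,0],[-0.025,-0.0024,0],[-0.015,-0.0014,0],[0,0,0.02],[0,0,0.03],[0,0,0.03],[0,0,0],[0,0,0]],"twist":[0,0,0,0,0,0,0,0,0,0,0,0,0]}';  python3 - <<'E'
from held import *
s=st(); m=camera_model('wrist'); im,d=read_camera('wrist'); np.savez('pics/w17.npz',im=im,d=d,pose=m['pose']); cv2.imwrite('pics/w17.png',im[:,:,::-1])
g=cv2.cvtColor(im,cv2.COLOR_RGB2GRAY); x0,y0,x1,y1=140,30,310,68;k=4
G=cv2.resize(g[y0:y1,x0:x1],None,fx=k,fy=k,interpolation=cv2.INTER_CUBIC)
n,l,s,c=cv2.connectedComponentsWithStats((G<150).astype(np.uint8))
d=np.array([.998,.0645]);nn=np.array([-.0645,.998])
for i in range(1,n):
    if 20<s[i,4]/16<200:
        p=onz(m,(c[i][0]+.5)/k-.5+x0,(c[i][1]+.5)/k-.5+y0,.047)[:2]*1000-np.array([608.2,1.1]); print(c[i]/k+[x0,y0],s[i,4]/16,p@d,p@nn)
E
```

```text
t: 20.62
ee_pos: [0.4444, -0.0138, 0.2019]
tool_rot: [-3.137, -0.147, -0.008]
ft_force: [0.2, 0.5, -3.9]
finger_gap: 0.0153
t 20.62 tcp [ 0.4444 -0.0138  0.2019] yaw_y -84.63 tilt [ 0.005  0.002 -1.   ] F [ 0.2  0.5 -3.9] gap 0.0153 j [ 0.32  0.06 -0.24 -0.   -1.26  1.34]
[227.76476793  48.50922996] 59.25 -39.46610848981927 26.418505366870548
[193.07710686  49.31885317] 71.9375 -41.018237272210186 57.23987590457943
[286.67252475  50.87326733] 63.125 -39.85686030336712 -25.9809950339218
```

View pics/w17.png

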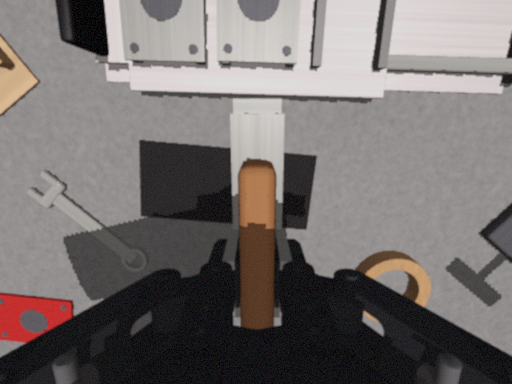

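```bash
python3 -m inch '{"travel":[[-0.004,0.0125,0],[-0.0102,0.0308,0],[-0.0102,0.0308,0],[-0.0102,0.0308,0],[-0.0102,0.0308,0],[-0.0102,0.0308,0],[-0.0102,0.0308,0],[-0.0102,0.0308,0],[-0.0102,0.0308,0],[-0.0102,0.0308,0],[-0.0102,0.0308,0],[-0.0065,0.0195,0],[-0.0028,0.0073,-0.01],[0,0,-0.025],[0,0,-0.025],[0,0,-0.02],[0,0,-0.012],[0,0,-0.006],[0,0,0],[0,0,0]],"twist":[0,3.44,3.44,3.44,3.44,3.44,3.44,3.44,3.44,3.44,3.44,0,0,0,0,0,0,0,0,0]}';  python3 - <<'E'
from held import *
s=st(); m=camera_model('wrist'); im,d=read_camera('wrist'); np.savez('pics/w18.npz',im=im,d=d,pose=m['pose']); cv2.imwrite('pics/w18.png',im[:,:,::-1])
from dots import *
for o in dots(im,m,(100,0,312,95)):
    if o[2]>20: print(np.round(o,1))
E
```

```text
t: 22.33
ee_pos: [0.3284, 0.3327, 0.1018]
tool_rot: [2.954, 1.068, -0.001]
ft_force: [0.1, -0.5, -2.9]
finger_gap: 0.0153
t 22.33 tcp [0.3284 0.3327 0.1018] yaw_y -50.25 tilt [-0.    -0.001 -1.   ] F [ 0.1 -0.5 -2.9] gap 0.0153 j [ 1.13  0.2  -0.36  0.   -1.01  1.14]
[-36.7 105.8 119.9 218.   29.2]
[-37.7  54.  113.6 300.   29.9]
```

View pics/w18.png

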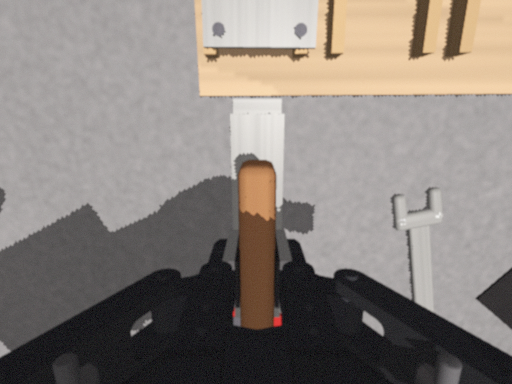

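```bash
python3 -m inch '{"travel":[[0,0,-0.0025],[0,0,-0.002],[0.01,0.0083,0],[0.016,0.0133,0],[0.016,0.0133,0],[0.016,0.0133,0],[0.016,0.0133,0],[0.0155,0.0129,0],[0.01,0.0083,0],[0.0045,0.0038,0],[0,0,0],[0,0,0]],"twist":[0,0,0,0,0,0,0,0,0,0,0,0]}';  python3 - <<'E'
from h import *
s=st(); m=camera_model('wrist'); im,d=read_camera('wrist'); np.savez('pics/w19.npz',im=im,d=d,pose=m['pose']); cv2.imwrite('pics/w19.png',im[:,:,::-1])
E
```

```text
t: 23.38
ee_pos: [0.4318, 0.4193, 0.0972]
tool_rot: [2.954, 1.068, -0.001]
ft_force: [-0.3, -0.4, -2.7]
finger_gap: 0.0156
t 23.38 tcp [0.4318 0.4193 0.0972] yaw_y -50.25 tilt [-0.001 -0.    -1.   ] F [-0.3 -0.4 -2.7] gap 0.0156 j [ 1.03  0.44 -0.02 -0.   -1.12  1.23]
```

View pics/w19.png

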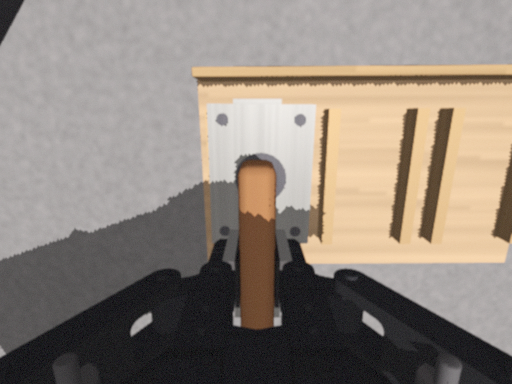

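```bash
python3 -m inch '{"travel":[[0,0,0.003],[0,0,0.003],[0,0,0.004],[0,0,0.006],[0,0,0.01],[0,0,0.015],[0,0,0.02],[0,0,0.02],[0,0,0.015],[0,0,0.005],[0,0,0],[0,0,0]],"twist":[0,0,0,0,0,0,0,0,0,0,0,0]}';  python3 - <<'E'
from held import *
s=st(); m=camera_model('wrist'); im,d=read_camera('wrist'); np.savez('pics/w20.npz',im=im,d=d,pose=m['pose']); cv2.imwrite('pics/w20.png',im[:,:,::-1]); held(im,m,s)
E
```

```text
t: 24.43
ee_pos: [0.4319, 0.4195, 0.1981]
tool_rot: [-2.954, -1.068, 0.001]
ft_force: [-0.1, -0.6, -4.2]
finger_gap: 0.0156
t 24.43 tcp [0.4319 0.4195 0.1981] yaw_y -50.24 tilt [-0.001 -0.    -1.   ] F [-0.1 -0.6 -4.2] gap 0.0156 j [ 1.03  0.38  0.15 -0.   -1.35  1.24]
screw 223.0 118.8 [ 65.7 -24. ] 110.6875
screw 298.3 119.3 [65.3 28. ] 113.0
screw 238.2 157.9 [ 38.7 -14. ] 29.875
screw 267.8 163.7 [34.5  7.2] 57.5625
screw 207.5 173.3 [ 27.5 -36.4] 25.375
screw 304.7 210.1 [-0.6 35.3] 28.9375
screw 224.7 226.6 [-13.8 -25.2] 45.5625
screw 293.7 227.7 [-14.7  27.5] 59.25
screw 221.1 241.3 [-26.  -28.3] 39.6875
screw 292.5 241.5 [-26.2  27. ] 44.5625
```

View pics/w20.png

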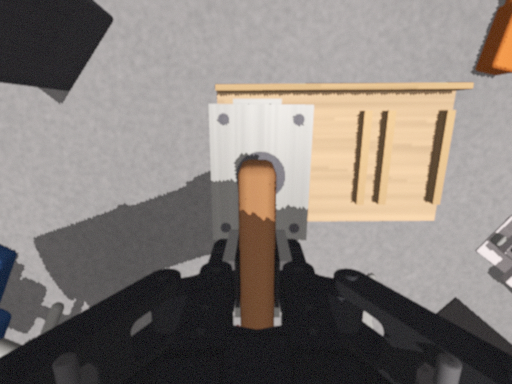

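```bash
python3 -m inch '{"travel":[[0.0016,-0.005,0],[0.0031,-0.01,0],[0.0047,-0.015,0],[0.0062,-0.02,0],[0.0078,-0.025,0],[0.0093,-0.03,0],[0.0106,-0.034,0],[0.0106,-0.034,0],[0.0106,-0.034,0],[0.0106,-0.034,0],[0.0106,-0.034,0],[0.0106,-0.034,0],[0.0106,-0.034,-0.002],[0.0106,-0.034,-0.003],[0.0093,-0.03,-0.004],[0.0078,-0.025,-0.004],[0.0062,-0.02,-0.004],[0.0056,-0.018,-0.004],[0.0041,-0.013,-0.004],[0.0028,-0.009,-0.003]],"twist":[-1,-2,-2.5,-2.5,-2.5,-2.5,-2.5,-2.5,-2.5,-2.5,-2.5,-2.5,-2.5,-2.5,-1.6,-1,0,0,0,0]}';python3 -m inch '{"travel":[[0.0019,-0.006,-0.002],[0.0012,-0.004,-0.002],[0,0,0],[0,0,0],[0,0,0]],"twist":[0,0,0,0,0]}';  python3 - <<'E'
from held import *
s=st(); m=camera_model('wrist'); im,d=read_camera('wrist'); np.savez('pics/w21.npz',im=im,d=d,pose=m['pose']); cv2.imwrite('pics/w21.png',im[:,:,::-1]); held(im,m,s)
E
```

```text
t: 26.15
ee_pos: [0.585, -0.0747, 0.1698]
tool_rot: [3.139, 0.109, -0.002]
ft_force: [-1.2, 0.7, -4.3]
finger_gap: 0.0153
t: 26.57
ee_pos: [0.5887, -0.0816, 0.1668]
tool_rot: [-3.139, -0.115, -0.001]
ft_force: [0.4, 0.2, -4.0]
finger_gap: 0.015
t 26.57 tcp [ 0.5887 -0.0816  0.1668] yaw_y -85.79 tilt [ 0.  0. -1.] F [ 0.4  0.2 -4. ] gap 0.015 j [ 0.13  0.38  0.07 -0.   -1.26  1.52]
screw 223.4 119.2 [ 64.9 -23.8] 121.4375
screw 298.3 119.5 [64.7 27.9] 118.375
screw 268.9 163.8 [34.   7.9] 34.75
screw 310.2 207.0 [ 1.4 39.2] 60.25
screw 224.1 226.3 [-14.1 -25.7] 29.6875
screw 294.0 227.6 [-15.1  27.6] 47.8125
screw 292.7 241.4 [-26.5  27. ] 37.9375
screw 221.1 241.3 [-26.5 -28.4] 33.125
```

View pics/w21.png

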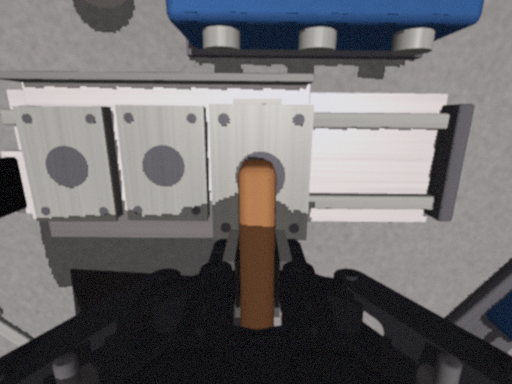

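```bash
python3 -m inch '{"travel":[[0,-0.0005,-0.005],[0,0,-0.008],[0,0,-0.008],[0,0,-0.006],[0,0,-0.004],[0,0,-0.003],[0,0,-0.003],[0,0,-0.003],[0,0,-0.003],[0,0,-0.003],[0,0,0],[0,0,0]],"twist":[0,0,0,0,0,0,0,0,0,0,0,0]}';  python3 - <<'E'
from held import *
s=st(); m=camera_model('wrist'); im,d=read_camera('wrist'); np.savez('pics/w22.npz',im=im,d=d,pose=m['pose']); cv2.imwrite('pics/w22.png',im[:,:,::-1]);  held(im,m,s)
E
```

```text
t: 27.62
ee_pos: [0.5887, -0.0828, 0.1205]
tool_rot: [3.139, 0.114, 0.0]
ft_force: [-0.8, -1.1, -2.8]
finger_gap: 0.0151
t 27.62 tcp [ 0.5887 -0.0828  0.1205] yaw_y -85.83 tilt [ 0. -0. -1.] F [-0.8 -1.1 -2.8] gap 0.0151 j [ 0.12  0.41 -0.    0.   -1.16  1.52]
screw 222.0 118.9 [ 65.1 -24.7] 128.0625
screw 299.7 119.2 [64.9 28.9] 120.0
screw 269.0 163.9 [33.9  8.1] 31.625
screw 295.0 229.1 [-16.3  28.5] 32.9375
screw 220.8 241.5 [-26.6 -28.6] 33.875
```

View pics/w22.png

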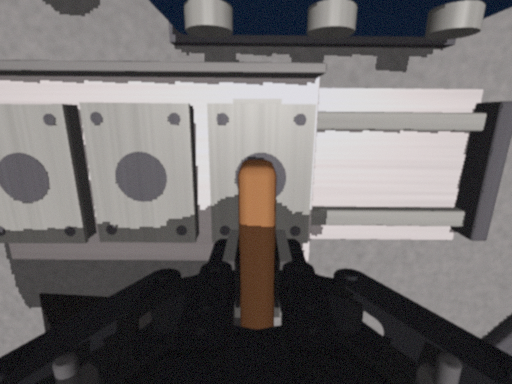

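```bash
python3 -m inch '{"travel":[[-0.005,-0.0004,0],[-0.01,-0.0007,0],[-0.015,-0.0011,0],[-0.02,-0.0015,0],[-0.025,-0.0018,0],[-0.025,-0.0018,0],[-0.025,-0.0018,0],[-0.017,-0.0012,0],[-0.005,0.001,0.02],[-0.01,0.01,0.03],[-0.01,0.02,0.03],[-0.01,0.02,0.03],[-0.01,0.02,0.03],[0,0.02,0],[0,0,0],[0,0,0]],"twist":[0,0,0,0,0,0,0,0,0,0,0,0,0,0,0,0]}';  python3 - <<'E'
from held import *
s=st(); m=camera_model('wrist'); im,d=read_camera('wrist'); np.savez('pics/w23.npz',im=im,d=d,pose=m['pose']); cv2.imwrite('pics/w23.png',im[:,:,::-1])
E
```

```text
t: 29.0
ee_pos: [0.4012, -0.0014, 0.261]
tool_rot: [-3.138, -0.117, -0.002]
ft_force: [0.4, -0.7, -3.5]
finger_gap: 0.0153
t 29.0 tcp [ 0.4012 -0.0014  0.261 ] yaw_y -85.72 tilt [ 0.001  0.001 -1.   ] F [ 0.4 -0.7 -3.5] gap 0.0153 j [ 0.39 -0.05 -0.21 -0.   -1.41  1.25]
```

View pics/w23.png

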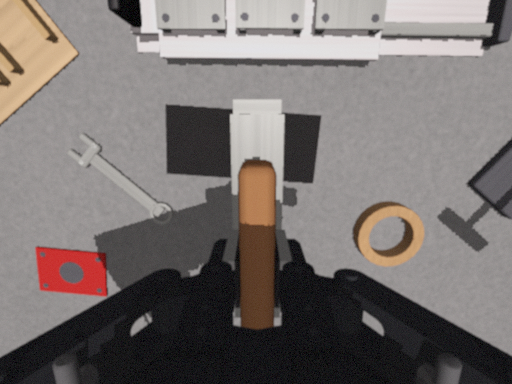

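```bash
python3 -m inch '{"travel":[[0.002,0.003,0],[0.002,0.0034,0],[0.002,0.0034,0],[0.002,0.0034,0],[0.002,0.0034,0],[0.002,0.0034,0],[0.002,0.0034,0],[0.002,0.0034,0],[0.002,0.0034,0],[0.002,0.0034,0],[0.002,0.0034,0],[0.002,0.0034,0],[0.002,0.0034,0],[0.0028,0.0033,0],[0,0,-0.02],[0,0,-0.03],[0,0,-0.03],[0,0,-0.02],[0,0,0],[0,0,0]],"twist":[-6.5,-6.8,-6.8,-6.8,-6.8,-6.8,-6.8,-6.8,-6.8,-6.8,-6.8,-6.8,-6.8,-6.2,0,0,0,0,0,0]}';  python3 - <<'E'
from held import *
s=st(); m=camera_model('wrist'); im,d=read_camera('wrist'); np.savez('pics/w24.npz',im=im,d=d,pose=m['pose']); cv2.imwrite('pics/w24.png',im[:,:,::-1])
E
```

```text
t: 30.72
ee_pos: [0.43, 0.0438, 0.16]
tool_rot: [2.216, -2.223, -0.0]
ft_force: [0.3, 0.3, -2.0]
finger_gap: 0.0152
t 30.72 tcp [0.43   0.0438 0.16  ] yaw_y 179.82 tilt [-0.002 -0.002 -1.   ] F [ 0.3  0.3 -2. ] gap 0.0152 j [ 0.47  0.07 -0.34  0.   -1.16 -0.47]
```

View pics/w24.png

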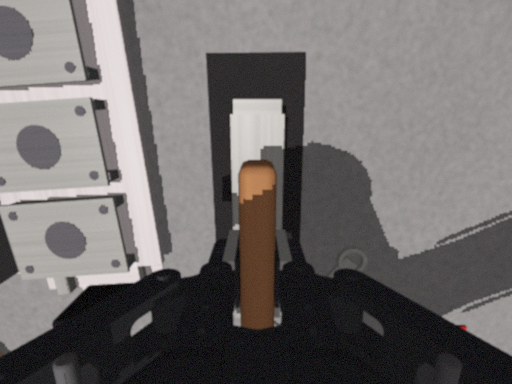

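Blade is aligned over the mat (mat px 208–304, blade px 232–284). Lower it the last 71 mm.

```bash
python3 -m inch '{"travel":[[0,0.001,-0.015],[0,0,-0.02],[0,0,-0.015],[0,0,-0.009],[0,0,-0.005],[0,0,-0.003],[0,0,-0.002],[0,0,0],[0,0,0]],"twist":[0,0,0,0,0,0,0,0,0]}'; python3 - <<'E'
from h import *
st()
E
```

```text
t: 31.52
ee_pos: [0.431, 0.0461, 0.0922]
tool_rot: [-2.218, 2.223, -0.001]
ft_force: [-0.8, -0.3, -3.7]
finger_gap: 0.0152
t 31.52 tcp [0.431  0.0461 0.0922] yaw_y 179.87 tilt [ 0.001  0.    -1.   ] F [-0.8 -0.3 -3.7] gap 0.0152 j [ 0.47  0.14 -0.46  0.   -0.97 -0.47]
```

```bash
python3 -m inch '{"travel":[[0,0,-0.001],[0,0,-0.001],[0,0,-0.001],[0,0,0],[0,0,0],[0,0,0]],"twist":[0,0,0,0,0,0]}'; python3 - <<'E'
from h import *
st()
E
```

```text
t: 32.02
ee_pos: [0.4311, 0.0464, 0.0892]
tool_rot: [-2.218, 2.223, -0.001]
ft_force: [-2.0, 3.6, 5.8]
finger_gap: 0.0156
t 32.02 tcp [0.4311 0.0464 0.0892] yaw_y 179.88 tilt [ 0.002  0.001 -1.   ] F [-2.   3.6  5.8] gap 0.0156 j [ 0.47  0.15 -0.46  0.   -0.96 -0.47]
```

```bash
python3 -m inch '{"travel":[[0,0,0],[0,0,0],[0,0,0],[0,0,0],[0,0,0],[0,0,0],[0,0,0],[0,0,0.005],[0,0,0.015],[0,0,0.03],[0,0,0.04],[0,0.01,0.04],[0,0.02,0.03],[0,0.03,0],[0,0,0],[0,0,0]],"twist":[0,0,0,0,0,0,0,0,0,0,0,0,0,0,0,0]}' 1 50; python3 - <<'E'
from h import *
s=st(); m=camera_model('wrist'); im,d=read_camera('wrist'); np.savez('pics/w25.npz',im=im,d=d,pose=m['pose']); cv2.imwrite('pics/w25.png',im[:,:,::-1])
E
```

```text
t: 33.35
ee_pos: [0.4305, 0.107, 0.2491]
tool_rot: [-2.22, 2.221, -0.0]
ft_force: [-0.1, -0.8, -0.3]
finger_gap: 0.0852
t 33.35 tcp [0.4305 0.107  0.2491] yaw_y 179.98 tilt [ 0.001  0.001 -1.   ] F [-0.1 -0.8 -0.3] gap 0.0852 j [ 0.6   0.04 -0.14 -0.   -1.38 -0.6 ]
```

View pics/w25.png

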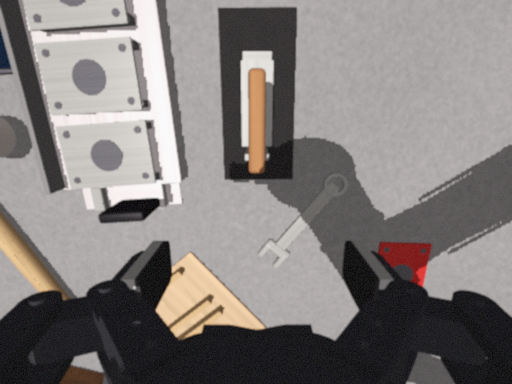

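```bash
python3 -m inch '{"travel":[[0.015,0.008,0],[0.03,0.015,0],[0.035,0.017,0],[0.035,0.017,0],[0.021,0.01,0],[0.01,0.005,0],[0,0,-0.03],[0,0,-0.035],[0,0,-0.035],[0,0,-0.03],[0,0,-0.02],[0,0,0],[0,0,0]],"twist":[1.85,1.85,0,0,0,0,0,0,0,0,0,0,0]}' -1 40; python3 - <<'E'
from h import *
s=st(); m=camera_model('wrist'); im,d=read_camera('wrist'); np.savez('pics/w26.npz',im=im,d=d,pose=m['pose']); cv2.imwrite('pics/w26.png',im[:,:,::-1])
E
```

```text
t: 34.48
ee_pos: [0.5761, 0.1767, 0.0979]
tool_rot: [2.287, -2.15, -0.0]
ft_force: [1.2, 0.9, 1.3]
finger_gap: -0.0001
t 34.48 tcp [0.5761 0.1767 0.0979] yaw_y -176.47 tilt [-0.002 -0.002 -1.   ] F [1.2 0.9 1.3] gap -0.0001 j [ 0.56  0.44 -0.01  0.   -1.12 -0.5 ]
```

View pics/w26.png

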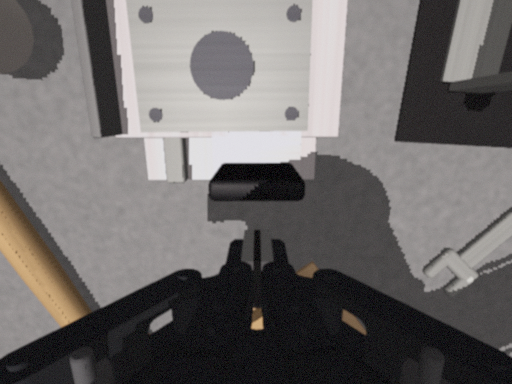

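```bash
python3 -m inch '{"travel":[[0,0,-0.012],[0,0,-0.011],[0,0,0],[0.0002,-0.003,0],[0.0003,-0.005,0],[0.0003,-0.005,0],[0.0004,-0.006,0],[0.0005,-0.008,0],[0.0006,-0.01,0],[0.0006,-0.01,0],[0.0006,-0.01,0],[0,0,0]],"twist":[0,0,0,0,0,0,0,0,0,0,0,0]}'; python3 -m inch '{"travel":[[0.0005,-0.008,0],[0.0006,-0.01,0],[0.0006,-0.01,0],[0.0006,-0.01,0],[0.0006,-0.01,0],[0.0006,-0.01,0],[0.0005,-0.007,0],[0.0003,-0.005,0],[0,0,0]],"twist":[0,0,0,0,0,0,0,0,0]}'; python3 - <<'E'
from h import *
s=st(); m=camera_model('wrist'); im,d=read_camera('wrist'); np.savez('pics/w27.npz',im=im,d=d,pose=m['pose']); cv2.imwrite('pics/w27.png',im[:,:,::-1])
E
```

```text
t: 35.53
ee_pos: [0.5799, 0.1185, 0.0755]
tool_rot: [2.287, -2.152, 0.0]
ft_force: [0.3, 0.1, -1.3]
finger_gap: 0.0001
t: 36.28
ee_pos: [0.584, 0.0493, 0.0753]
tool_rot: [2.287, -2.151, 0.0]
ft_force: [0.2, -1.0, 0.1]
finger_gap: -0.0003
t 36.28 tcp [0.584  0.0493 0.0753] yaw_y -176.5 tilt [-0.001 -0.001 -1.   ] F [ 0.2 -1.   0.1] gap -0.0003 j [ 0.35  0.43 -0.09  0.   -1.05 -0.29]
```

View pics/w27.png

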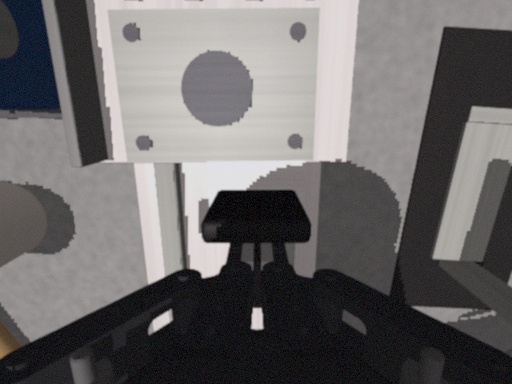

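```bash
python3 -m inch '{"travel":[[0.0003,-0.005,0],[0.0003,-0.005,0],[0.0002,-0.004,0],[0.0002,-0.003,0],[0,0,0]],"twist":[0,0,0,0,0]}'; python3 -m inch '{"travel":[[0.0001,-0.002,0],[0.0001,-0.002,0]],"twist":[0,0]}'; python3 -m inch '{"travel":[[0.0001,-0.002,0],[0.0001,-0.002,0]],"twist":[0,0]}'; python3 -m inch '{"travel":[[0.0001,-0.0015,0]],"twist":[0]}'
```

```text
t: 36.75
ee_pos: [0.5847, 0.0419, 0.0755]
tool_rot: [-2.281, 2.144, 0.013]
ft_force: [-8.2, 31.1, 5.9]
finger_gap: 0.0003
t: 36.92
ee_pos: [0.5847, 0.0417, 0.0756]
tool_rot: [-2.278, 2.141, 0.018]
ft_force: [-13.5, 50.7, 9.7]
finger_gap: -0.0002
t: 37.08
ee_pos: [0.5848, 0.0415, 0.0756]
tool_rot: [-2.275, 2.138, 0.024]
ft_force: [-16.5, 63.3, 13.1]
finger_gap: 0.0001
t: 37.17
ee_pos: [0.5848, 0.0415, 0.0757]
tool_rot: [-2.273, 2.136, 0.026]
ft_force: [-16.9, 67.6, 13.8]
finger_gap: -0.0001
```

```bash
python3 -m inch '{"travel":[[-0.0003,0.005,0],[-0.0003,0.005,0],[-0.0006,0.01,0],[-0.001,0.015,0],[0,0.01,0.02],[0,0,0.03],[0,0,0.04],[0,0,0.04],[0,0,0.03],[0,0,0],[0,0,0]],"twist":[0,0,0,0,0,0,0,0,0,0,0]}';python3 - <<'E'
from h import *
s=st(); m=camera_model('wrist'); im,d=read_camera('wrist'); np.savez('pics/w28.npz',im=im,d=d,pose=m['pose']); cv2.imwrite('pics/w28.png',im[:,:,::-1])
Z=depthpts(m,d); S=np.zeros(im.shape[:2],bool); S[:230,:400]=1
tab=(S&(abs(Z[:,:,2]-.082)<.006)); 
n,l,stt,_=cv2.connectedComponentsWithStats(tab.astype(np.uint8))
for i in range(1,n):
    if stt[i,4]>40:
        P=Z[l==i]; r=cv2.minAreaRect((P[:,:2]*1000).astype(np.float32)); print('tab',stt[i],np.round(r[0],1),np.round(r[1],1),round(r[2],1),np.median(P[:,2]))
im,d=read_camera('top'); crop(im,200,130,360,270,4,'pics/t28.png')
E
```

```text
t: 38.08
ee_pos: [0.5845, 0.069, 0.2379]
tool_rot: [-2.287, 2.149, -0.005]
ft_force: [-0.6, 0.2, -0.0]
finger_gap: -0.0002
t 38.08 tcp [0.5845 0.069  0.2379] yaw_y -176.45 tilt [ 0.004  0.    -1.   ] F [-0.6  0.2 -0. ] gap -0.0002 j [ 0.38  0.33  0.19  0.   -1.42 -0.32]
tab [  75    0   67   90 1122] [718.1 -40. ] [85.9 38.1] 60.6 0.08198906766361655
tab [233 135  52  13 654] [586.2  26.5] [49.8 11.7] 3.5 0.08195490608846873
tab [ 70 141  38  54 345] [750.4  60.1] [26.  55.5] 19.8 0.08221930888644419
tab [392 200   8  18  75] [440.7  85.7] [15.1  6.3] 88.7 0.0826349658714789
```

View pics/w28.png

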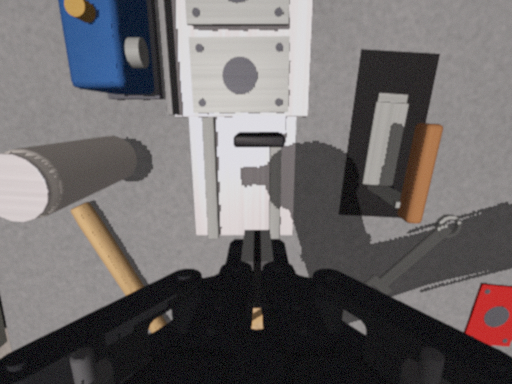

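View pics/t28.png

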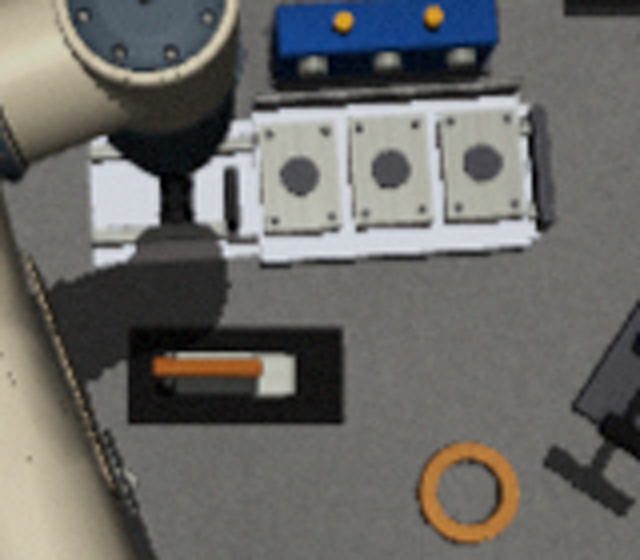

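```bash
python3 -m inch '{"travel":[[-0.004,-0.012,0.01],[-0.009,-0.025,0.02],[-0.01,-0.03,0.02],[-0.01,-0.03,0.02],[-0.01,-0.03,0.02],[-0.01,-0.03,0],[-0.01,-0.03,0],[-0.008,-0.02,0],[-0.004,-0.01,0],[0,0,0],[0,0,0]],"twist":[0,0,0,0,0,0,0,0,0,0,0]}';python3 - <<'E'
from h import *
s=st(); m=camera_model('wrist'); im,d=read_camera('wrist'); np.savez('pics/w29.npz',im=im,d=d,pose=m['pose']); cv2.imwrite('pics/w29.png',im[:,:,::-1])
E
```

```text
t: 39.1
ee_pos: [0.5082, -0.1479, 0.325]
tool_rot: [2.288, -2.152, -0.002]
ft_force: [-0.5, 0.3, 0.2]
finger_gap: 0.0002
t 39.1 tcp [ 0.5082 -0.1479  0.325 ] yaw_y -176.5 tilt [-0.001  0.    -1.   ] F [-0.5  0.3  0.2] gap 0.0002 j [ 0.01  0.21  0.24 -0.   -1.6   0.05]
```

View pics/w29.png

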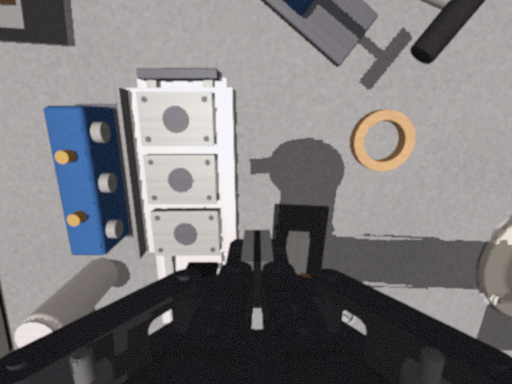

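```bash
python3 - <<'E'
from h import *
z=np.load('pics/w29.npz'); m=dict(camera_model('wrist')); m['pose']=z['pose']; im=z['im']; crop(im,110,50,260,150,5,'pics/c29.png')
Z=depthpts(m,z['d']); d=np.array([.998,.0645]);n=np.array([-.0645,.998]); b=np.array([.6082,.0011])-.1206*n
P=Z.reshape(-1,3); L=P[:,:2]-b; lx=L@d; ly=L@n
for a0 in (-.06,-.04,-.02,0,.04):
  print(a0,end=': ')
  for yy in np.arange(-.15,-.09,.002):
    k=(abs(lx-a0)<.006)&(abs(ly-yy)<.001)&(P[:,2]<.12)
    print(f'{yy*1000:.0f}:{np.median(P[k,2])*1000:.0f}' if k.any() else f'{yy*1000:.0f}:-',end=' ')
  print()
E
```

```text
-0.06: -150:0 -148:1 -146:1 -144:1 -142:0 -140:2 -138:3 -136:3 -134:2 -132:3 -130:3 -128:2 -126:- -124:27 -122:28 -120:27 -118:27 -116:28 -114:27 -112:28 -110:27 -108:28 -106:27 -104:28 -102:27 -100:28 -98:27 -96:27 -94:28 -92:28 
-0.04: -150:27 -148:29 -146:29 -144:29 -142:28 -140:29 -138:28 -136:22 -134:17 -132:17 -130:17 -128:17 -126:16 -124:28 -122:28 -120:27 -118:47 -116:48 -114:48 -112:48 -110:48 -108:48 -106:47 -104:47 -102:48 -100:48 -98:48 -96:47 -94:47 -92:48 
-0.02: -150:- -148:29 -146:28 -144:29 -142:28 -140:29 -138:29 -136:16 -134:3 -132:3 -130:3 -128:3 -126:- -124:28 -122:28 -120:27 -118:47 -116:47 -114:48 -112:48 -110:48 -108:48 -106:48 -104:48 -102:48 -100:47 -98:48 -96:48 -94:47 -92:48 
0: -150:27 -148:28 -146:29 -144:29 -142:29 -140:29 -138:29 -136:16 -134:3 -132:3 -130:3 -128:3 -126:- -124:28 -122:28 -120:28 -118:48 -116:48 -114:47 -112:48 -110:48 -108:48 -106:48 -104:47 -102:48 -100:48 -98:49 -96:48 -94:48 -92:48 
0.04: -150:28 -148:29 -146:29 -144:29 -142:29 -140:29 -138:28 -136:18 -134:17 -132:17 -130:17 -128:17 -126:- -124:28 -122:28 -120:27 -118:48 -116:48 -114:48 -112:48 -110:48 -108:48 -106:48 -104:47 -102:48 -100:48 -98:47 -96:48 -94:48 -92:47
```

View pics/c29.png

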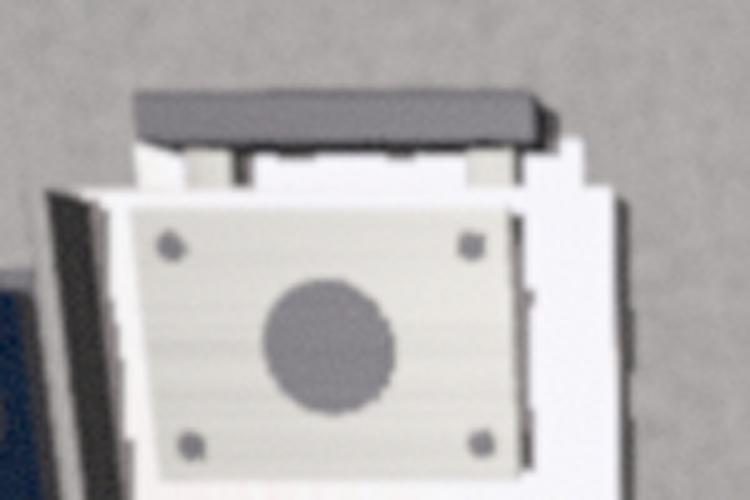

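```bash
python3 - <<'E'
from h import *
im,d=read_camera('side'); np.savez('pics/s30.npz',im=im,d=d); crop(im,220,150,400,290,4,'pics/s30.png')
z=np.load('pics/side0.npz'); crop(z['im'],220,150,400,290,4,'pics/s0c.png')
E
```

```text
(no output)
```

View pics/s30.png

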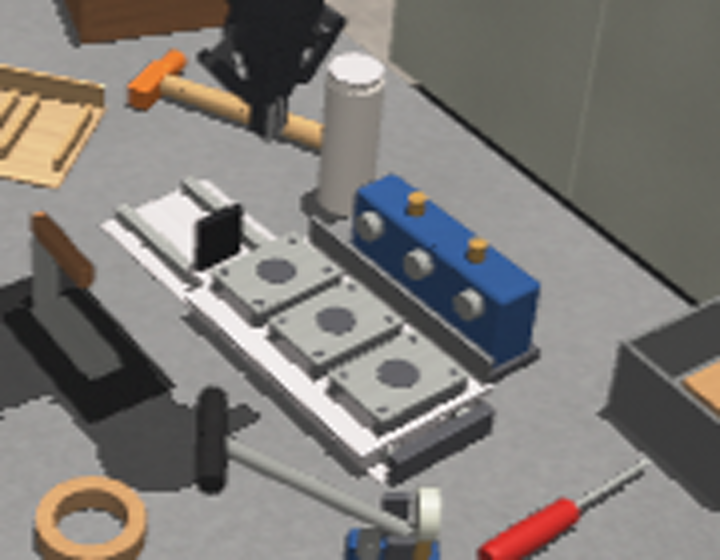

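View pics/s0c.png

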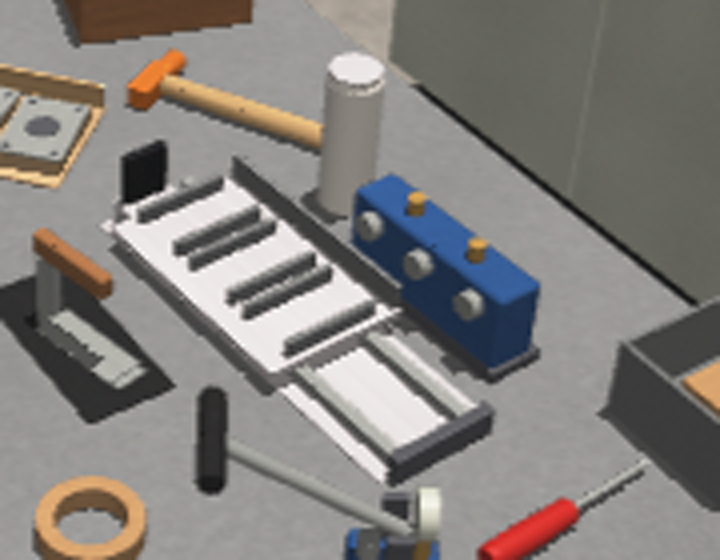

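```bash
python3 -m inch '{"travel":[[0.01,-0.005,-0.02],[0.015,-0.01,-0.03],[0.015,-0.01,-0.03],[0.01,-0.005,-0.02],[0,0,0],[0,0,0]],"twist":[0,0,0,0,0,0]}';python3 - <<'E'
from h import *
s=st(); m=camera_model('wrist'); im,d=read_camera('wrist'); np.savez('pics/w31.npz',im=im,d=d,pose=m['pose']); cv2.imwrite('pics/w31.png',im[:,:,::-1])
Z=depthpts(m,d); dd=np.array([.998,.0645]);n=np.array([-.0645,.998]); b=np.array([.6082,.0011])-.1206*n
P=Z.reshape(-1,3); L=P[:,:2]-b; lx=L@dd; ly=L@n
for a0 in (-.06,-.04,-.02,0,.04,.055):
  print(a0,end=': ')
  for yy in np.arange(-.165,-.115,.0015):
    k=(abs(lx-a0)<.006)&(abs(ly-yy)<.001)&(P[:,2]<.12)
    print(f'{yy*1000:.0f}:{np.median(P[k,2])*1000:.0f}' if k.any() else f'{yy*1000:.0f}:-',end=' ')
  print()
z=np.load('pics/w28.npz'); m['pose']=z['pose']
Z=depthpts(m,z['d']); P=Z.reshape(-1,3); L=P[:,:2]-b; lx=L@dd; ly=L@n
print('rail +y end')
for a0 in (-.04,0,.04):
  for yy in np.arange(.25,.29,.002):
    k=(abs(lx-a0)<.004)&(abs(ly-yy)<.001)&(P[:,2]<.12)
    print(f'{yy*1000:.0f}:{np.median(P[k,2])*1000:.0f}' if k.any() else f'{yy*1000:.0f}:-',end=' ')
  print()
E
```

```text
t: 39.7
ee_pos: [0.5585, -0.1768, 0.2241]
tool_rot: [2.289, -2.148, -0.004]
ft_force: [-0.1, 0.3, 0.9]
finger_gap: 0.0001
t 39.7 tcp [ 0.5585 -0.1768  0.2241] yaw_y -176.38 tilt [-0.004 -0.    -1.   ] F [-0.1  0.3  0.9] gap 0.0001 j [-0.04  0.34  0.16  0.   -1.4   0.1 ]
-0.06: -165:0 -164:0 -162:0 -160:0 -159:1 -158:0 -156:0 -154:-0 -153:0 -152:1 -150:1 -148:0 -147:0 -146:0 -144:1 -142:1 -141:1 -139:2 -138:2 -136:2 -135:2 -133:2 -132:2 -130:2 -129:2 -127:2 -126:3 -124:28 -123:28 -121:28 -120:28 -118:28 -117:27 -115:27 
-0.04: -165:1 -164:0 -162:1 -160:0 -159:0 -158:1 -156:0 -154:-0 -153:0 -152:- -150:27 -148:28 -147:28 -146:28 -144:29 -142:28 -141:28 -139:29 -138:28 -136:19 -135:16 -133:16 -132:17 -130:17 -129:17 -127:16 -126:16 -124:28 -123:28 -121:27 -120:28 -118:48 -117:48 -115:48 
-0.02: -165:0 -164:0 -162:-0 -160:1 -159:0 -158:1 -156:0 -154:0 -153:1 -152:- -150:28 -148:29 -147:28 -146:29 -144:29 -142:28 -141:29 -139:29 -138:28 -136:19 -135:2 -133:2 -132:3 -130:2 -129:3 -127:3 -126:3 -124:28 -123:27 -121:27 -120:27 -118:48 -117:48 -115:47 
0: -165:0 -164:0 -162:1 -160:1 -159:1 -1
[... 454 characters left out ...]
 -120:28 -118:47 -117:47 -115:48 
0.055: -165:1 -164:1 -162:1 -160:1 -159:0 -158:1 -156:0 -154:0 -153:1 -152:- -150:28 -148:28 -147:29 -146:28 -144:29 -142:29 -141:28 -139:29 -138:28 -136:4 -135:2 -133:3 -132:3 -130:2 -129:2 -127:3 -126:3 -124:27 -123:28 -121:28 -120:28 -118:29 -117:29 -115:47 
rail +y end
250:16 252:16 254:16 256:16 258:16 260:17 262:16 264:16 266:16 268:16 270:16 272:17 274:17 276:16 278:16 280:- 282:- 284:- 286:- 288:- 
250:3 252:3 254:3 256:2 258:3 260:3 262:3 264:3 266:3 268:3 270:3 272:2 274:3 276:3 278:2 280:2 282:1 284:1 286:-0 288:- 
250:17 252:17 254:16 256:17 258:17 260:17 262:17 264:17 266:16 268:17 270:17 272:16 274:17 276:16 278:17 280:- 282:- 284:- 286:1 288:1
```

View pics/w31.png

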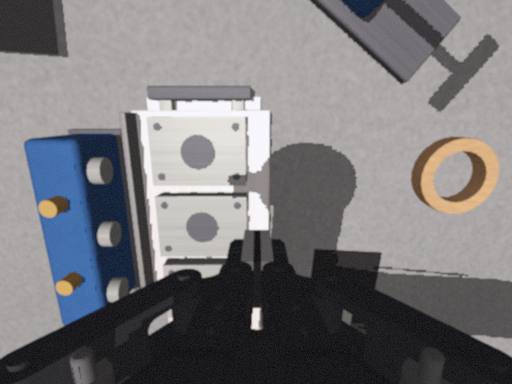

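```bash
python3 -m inch '{"travel":[[-0.015,-0.005,0.02],[-0.025,-0.005,0.03],[-0.03,-0.005,0.03],[-0.03,-0.005,0.03],[-0.02,0,0.02],[-0.01,0,0.01],[0,0,0],[0,0,0]],"twist":[0,0,0,0,0,0,0,0]}';python3 - <<'E'
from h import *
s=st(); m=camera_model('wrist'); im,d=read_camera('wrist'); np.savez('pics/w32.npz',im=im,d=d,pose=m['pose']); cv2.imwrite('pics/w32.png',im[:,:,::-1])
m=camera_model('top'); im,d=read_camera('top'); Z=depthpts(m,d)
S=np.zeros(im.shape[:2],bool); S[190:265,330:400]=1
k=S&(Z[:,:,2]>.15)&(Z[:,:,2]<.25)
n,l,st_,c=cv2.connectedComponentsWithStats(k.astype(np.uint8))
for i in range(1,n):
    if st_[i,4]>10:
        P=Z[l==i]; r=cv2.minAreaRect((P[:,:2]*1000).astype(np.float32)); print(st_[i],np.round(r[0],1),np.round(r[1],1),round(r[2],1),P[:,2].min(),P[:,2].max())
        h=P[P[:,2]>.195]; 
        if len(h)>5: r=cv2.minAreaRect((h[:,:2]*1000).astype(np.float32)); print('high',len(h),np.round(r[0],1),np.round(r[1],1),round(r[2],1))
E
```

```text
t: 40.42
ee_pos: [0.4302, -0.1968, 0.3652]
tool_rot: [-2.288, 2.149, -0.004]
ft_force: [0.9, -0.1, -0.4]
finger_gap: 0.0002
t 40.42 tcp [ 0.4302 -0.1968  0.3652] yaw_y -176.4 tilt [ 0.003  0.    -1.   ] F [ 0.9 -0.1 -0.4] gap 0.0002 j [-0.1   0.09  0.2  -0.   -1.68  0.16]
[350 228  27  26 250] [ 378.9 -320.4] [87.6 69.1] 56.2 0.16240094534812965 0.21043745999055585
high 193 [ 360.5 -307.7] [86.8 24.3] 56.2
```

View pics/w32.png

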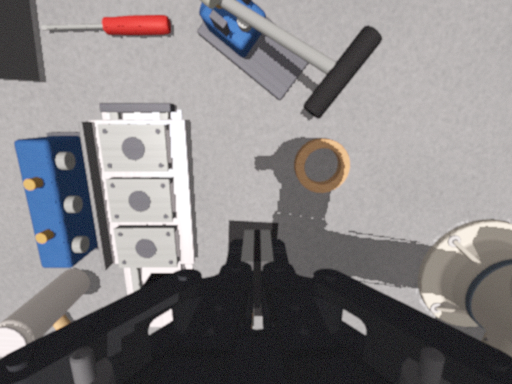

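```bash
python3 - <<'E'
from h import *
z=np.load('pics/w32.npz'); m=dict(camera_model('wrist')); m['pose']=z['pose']
Z=depthpts(m,z['d']); S=np.zeros((384,512),bool); S[10:130,290:400]=1
k=S&(Z[:,:,2]>.196)&(Z[:,:,2]<.23); P=Z[k]; r=cv2.minAreaRect((P[:,:2]*1000).astype(np.float32)); print(r,P[:,2].max())
k=S&(z['im'].max(2)<60)&(Z[:,:,2]>.15); P=Z[k]; r=cv2.minAreaRect((P[:,:2]*1000).astype(np.float32)); print(r,np.percentile(P[:,2],[5,50,95]))
S[:]=0; S[0:90,200:340]=1
k=S&(Z[:,:,2]>.1)&(Z[:,:,2]<.19); P=Z[k]; c=np.array([.3605,-.3077]); d=np.array([np.cos(np.radians(-33.8)),np.sin(np.radians(-33.8))]); L=(P[:,:2]-c); 
for a in np.arange(.02,.15,.015):
    q=abs(L@d-a)<.005
    if q.any(): print(round(a,3),np.median(P[q,2]),np.median(L[q]@np.array([-d[1],d[0]])))
E
```

```text
((358.5517578125, -305.9573059082031), (89.55304718017578, 22.41564178466797), 56.42619705200195) 0.20765507132897676
((373.8695068359375, -292.4898376464844), (126.63143157958984, 37.36149978637695), 42.061973571777344) [0.19937248 0.20326172 0.2056132 ]
0.02 0.18664623169344965 0.002170137837667334
0.035 0.1779259764896758 0.001727626561792294
0.05 0.16891989952362899 0.0016454205302967682
0.065 0.16005013527300932 0.0018482384273150727
0.08 0.15077045293650387 0.001440971838044916
0.095 0.14168310443565812 0.0017091023558652514
0.11 0.13192918171903778 0.002378896622954516
0.125 0.12145592450762438 0.004489052183921428
0.14 0.11721577098025926 0.018354121436622094
```

```bash
python3 -m inch '{"travel":[[-0.008,-0.013,0],[-0.009,-0.014,-0.01],[-0.009,-0.014,-0.015],[-0.009,-0.014,-0.015],[-0.009,-0.014,-0.015],[-0.009,-0.014,-0.015],[-0.009,-0.014,-0.015],[-0.0087,-0.013,-0.015],[0,0,-0.015],[0,0,0],[0,0,0]],"twist":[6.6,6.6,6.6,6.6,6.6,6.6,6.6,6.4,0,0,0]}';python3 - <<'E'
from h import *
s=st(); m=camera_model('wrist'); im,d=read_camera('wrist'); cv2.imwrite('pics/w33.png',im[:,:,::-1])
E
```

```text
t: 41.43
ee_pos: [0.3591, -0.307, 0.2474]
tool_rot: [-3.005, 0.915, 0.007]
ft_force: [-0.0, 0.5, 0.4]
finger_gap: -0.0002
t 41.43 tcp [ 0.3591 -0.307   0.2474] yaw_y -123.87 tilt [-0.004  0.002 -1.   ] F [-0.   0.5  0.4] gap -0.0002 j [-0.37  0.1  -0.08 -0.   -1.39  1.35]
```

View pics/w33.png

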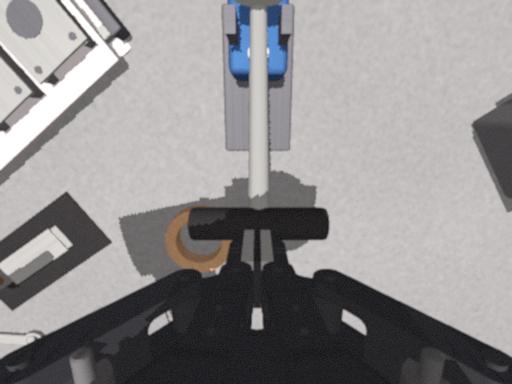

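```bash
python3 -m inch '{"travel":[[0,0,-0.01],[0,0,-0.012],[-0.0065,0.0043,-0.014],[-0.0053,0.0036,-0.0156],[-0.0035,0.0023,-0.0138],[-0.0028,0.0018,-0.0139],[-0.0012,0.0008,-0.0145],[-0.0008,0.0006,-0.0142],[0.0006,-0.0004,-0.0125],[0.0009,-0.0006,-0.012],[0,0,0],[0,0,0]],"twist":[0,0,0,0,0,0,0,0,0,0,0,0]}';python3 - <<'E'
from h import *
s=st(); m=camera_model('wrist'); im,d=read_camera('wrist'); cv2.imwrite('pics/w34.png',im[:,:,::-1])
E
```

```text
t: 42.48
ee_pos: [0.3405, -0.2945, 0.1168]
tool_rot: [3.006, -0.913, -0.002]
ft_force: [-4.3, 2.2, 5.8]
finger_gap: -0.0002
t 42.48 tcp [ 0.3405 -0.2945  0.1168] yaw_y -123.81 tilt [-0.001  0.    -1.   ] F [-4.3  2.2  5.8] gap -0.0002 j [-0.36  0.15 -0.38  0.   -1.05  1.34]
```

View pics/w34.png

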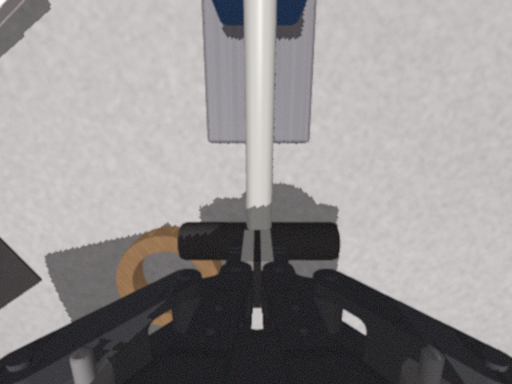

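```bash
python3 -m inch '{"travel":[[0,0,-0.004],[0,0,0],[0,0,0]],"twist":[0,0,0]}';python3 -m inch '{"travel":[[0,0,-0.003],[0,0,0]],"twist":[0,0]}'; python3 -m inch '{"travel":[[0,0,-0.002],[0,0,0]],"twist":[0,0]}'
```

```text
t: 42.78
ee_pos: [0.3412, -0.295, 0.1137]
tool_rot: [3.005, -0.913, 0.002]
ft_force: [-1.5, 1.1, 6.1]
finger_gap: 0.0002
t: 42.95
ee_pos: [0.3415, -0.2952, 0.111]
tool_rot: [3.005, -0.913, 0.003]
ft_force: [-3.8, 3.5, 9.5]
finger_gap: 0.0001
t: 43.12
ee_pos: [0.3416, -0.2953, 0.1103]
tool_rot: [3.005, -0.912, 0.004]
ft_force: [-6.1, 5.8, 18.5]
finger_gap: -0.0
```

```bash
python3 -m inch '{"travel":[[0,0,0],[0,0,0.009],[-0.0009,0.0006,0.012],[-0.0006,0.0004,0.0125],[0.0008,-0.0006,0.0142],[0.0012,-0.0008,0.0145],[0.0028,-0.0018,0.0139],[0.0035,-0.0023,0.0138],[0.0053,-0.0036,0.0156],[0.0065,-0.0043,0.014],[0,0,0.012],[0,0,0.01],[0,0,0],[0,0,0],[0,0,0]],"twist":[0,0,0,0,0,0,0,0,0,0,0,0,0,0,0]}';python3 - <<'E'
from h import *
s=st(); m=camera_model('wrist'); im,d=read_camera('wrist'); cv2.imwrite('pics/w35.png',im[:,:,::-1])
Z=depthpts(m,d); k=(im.max(2)<60)[200:245,190:235]; print('bar top z',np.percentile(Z[200:245,190:235,2][k],[5,50,90]))
E
```

```text
t: 44.37
ee_pos: [0.3591, -0.3069, 0.2483]
tool_rot: [-3.005, 0.914, 0.001]
ft_force: [0.2, 0.0, -1.2]
finger_gap: 0.0002
t 44.37 tcp [ 0.3591 -0.3069  0.2483] yaw_y -123.83 tilt [-0.001  0.001 -1.   ] F [ 0.2  0.  -1.2] gap 0.0002 j [-0.37  0.1  -0.08 -0.   -1.39  1.35]
bar top z [0.19652177 0.20420628 0.20565714]
```

View pics/w35.png

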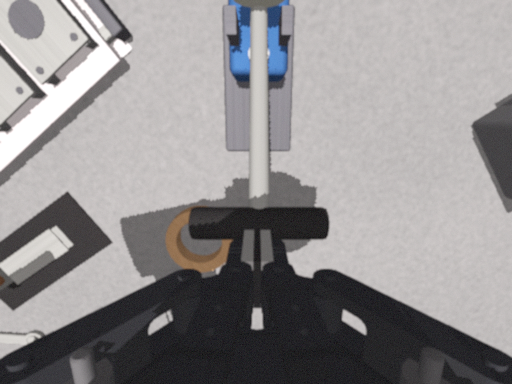

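Lever is back fully up (bar at px (258,223), top at 205 mm as before). Stroke 2.

```bash
python3 -m inch '{"travel":[[0,0,-0.01],[0,0,-0.012],[-0.0065,0.0043,-0.014],[-0.0053,0.0036,-0.0156],[-0.0035,0.0023,-0.0138],[-0.0028,0.0018,-0.0139],[-0.0012,0.0008,-0.0145],[-0.0008,0.0006,-0.0142],[0.0006,-0.0004,-0.0125],[0.0009,-0.0006,-0.012],[0,0,-0.004],[0,0,-0.003],[0,0,-0.002],[0,0,-0.001],[0,0,0],[0,0,0],[0,0,0]],"twist":[0,0,0,0,0,0,0,0,0,0,0,0,0,0,0,0,0]}';python3 -m inch '{"travel":[[0,0,0],[0,0,0.01],[-0.0009,0.0006,0.012],[-0.0006,0.0004,0.0125],[0.0008,-0.0006,0.0142],[0.0012,-0.0008,0.0145],[0.0028,-0.0018,0.0139],[0.0035,-0.0023,0.0138],[0.0053,-0.0036,0.0156],[0.0065,-0.0043,0.014],[0,0,0.012],[0,0,0.01],[0,0,0],[0,0,0],[0,0,0]],"twist":[0,0,0,0,0,0,0,0,0,0,0,0,0,0,0]}';python3 - <<'E'
from h import *
s=st(); m=camera_model('wrist'); im,d=read_camera('wrist'); cv2.imwrite('pics/w36.png',im[:,:,::-1])
Z=depthpts(m,d); k=(im.max(2)<60)[200:245,190:235]; print('bar top z',np.percentile(Z[200:245,190:235,2][k],[5,50,90]))
E
```

```text
t: 45.83
ee_pos: [0.3393, -0.2946, 0.1092]
tool_rot: [3.005, -0.912, -0.002]
ft_force: [-10.6, 11.5, 33.0]
finger_gap: 0.0001
t: 47.08
ee_pos: [0.3589, -0.3069, 0.2479]
tool_rot: [-3.005, 0.914, 0.002]
ft_force: [-0.6, 0.4, -0.3]
finger_gap: -0.0002
t 47.08 tcp [ 0.3589 -0.3069  0.2479] yaw_y -123.84 tilt [-0.001  0.001 -1.   ] F [-0.6  0.4 -0.3] gap -0.0002 j [-0.37  0.1  -0.08 -0.   -1.39  1.36]
bar top z [0.19584087 0.20406875 0.20568675]
```

```bash
python3 -m inch '{"travel":[[0,0,-0.01],[0,0,-0.012],[-0.0065,0.0043,-0.014],[-0.0053,0.0036,-0.0156],[-0.0035,0.0023,-0.0138],[-0.0028,0.0018,-0.0139],[-0.0012,0.0008,-0.0145],[-0.0008,0.0006,-0.0142],[0.0006,-0.0004,-0.0125],[0.0009,-0.0006,-0.012],[0,0,-0.004],[0,0,-0.003],[0,0,-0.002],[0,0,0],[0,0,0],[0,0,0]],"twist":[0,0,0,0,0,0,0,0,0,0,0,0,0,0,0,0]}';python3 -m inch '{"travel":[[0,0,0],[0,0,0.009],[-0.0009,0.0006,0.012],[-0.0006,0.0004,0.0125],[0.0008,-0.0006,0.0142],[0.0012,-0.0008,0.0145],[0.0028,-0.0018,0.0139],[0.0035,-0.0023,0.0138],[0.0053,-0.0036,0.0156],[0.0065,-0.0043,0.014],[0,0,0.012],[0,0,0.01],[0,0,0.03],[0,0,0.03],[0,0,0.03],[0,0,0],[0,0,0]],"twist":[0,0,0,0,0,0,0,0,0,0,0,0,0,0,0,0,0]}';python3 - <<'E'
from h import *
s=st(); m=camera_model('wrist'); im,d=read_camera('wrist'); cv2.imwrite('pics/w37.png',im[:,:,::-1])
Z=depthpts(m,d); k=(im.max(2)<60)&(Z[:,:,2]>.15)&(Z[:,:,2]<.22); k[240:]=0; print('bar top z',np.percentile(Z[k][:,2],[5,50,90]))
E
```

```text
t: 48.47
ee_pos: [0.3393, -0.2945, 0.1096]
tool_rot: [3.005, -0.913, -0.003]
ft_force: [-9.3, 10.5, 28.2]
finger_gap: -0.0004
t: 49.88
ee_pos: [0.3599, -0.3074, 0.34]
tool_rot: [3.006, -0.914, 0.005]
ft_force: [-0.4, 0.0, -1.0]
finger_gap: -0.0005
t 49.88 tcp [ 0.3599 -0.3074  0.34  ] yaw_y -123.83 tilt [ 0.003 -0.001 -1.   ] F [-0.4  0.  -1. ] gap -0.0005 j [-0.37  0.09  0.13 -0.   -1.61  1.35]
bar top z [0.19764049 0.20381871 0.2055281 ]
```

View pics/w37.png

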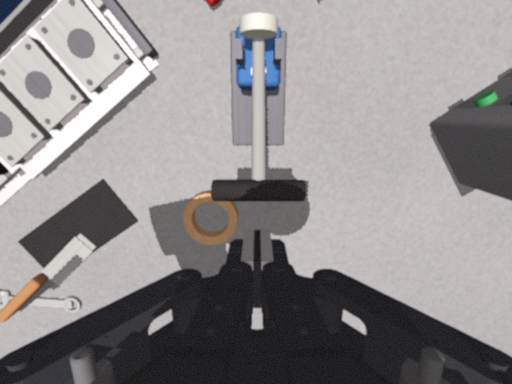

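```bash
python3 -m inch '{"travel":[[0.003,0.015,0],[0.003,0.028,0],[0.003,0.034,0],[0.003,0.034,0],[0.003,0.034,0],[0.003,0.034,0],[0.003,0.034,0],[0.003,0.034,0],[0.003,0.034,0],[0.003,0.034,0],[0.003,0.034,0],[0.003,0.034,0],[0.003,0.026,0],[0.001,0.014,0],[0,0,0],[0,0,0],[0,0,0]],"twist":[-3.5,-3.6,-3.6,-3.6,-3.6,-3.6,-3.6,-3.6,-3.6,-3.6,-3.6,-3.6,-3.6,0,0,0,0]}' 1 50;python3 - <<'E'
from h import *
s=st(); m=camera_model('wrist'); im,d=read_camera('wrist'); np.savez('pics/w38.npz',im=im,d=d,pose=m['pose']); cv2.imwrite('pics/w38.png',im[:,:,::-1])
E
```

```text
t: 51.35
ee_pos: [0.399, 0.1151, 0.3382]
tool_rot: [2.396, -2.029, -0.001]
ft_force: [-0.2, 0.8, 1.1]
finger_gap: 0.0852
t 51.35 tcp [0.399  0.1151 0.3382] yaw_y -170.53 tilt [-0.001 -0.001 -1.   ] F [-0.2  0.8  1.1] gap 0.0852 j [ 0.66 -0.03  0.01 -0.   -1.61 -0.5 ]
```

View pics/w38.png

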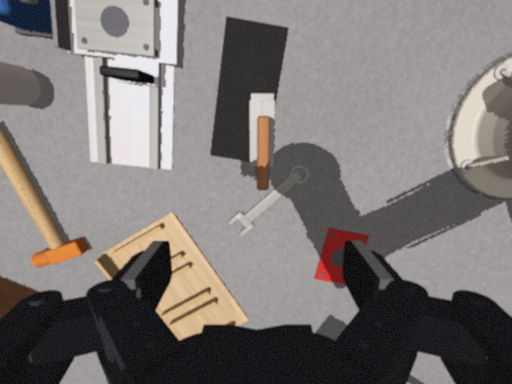

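```bash
python3 - <<'E'
from meas import *
z=np.load('pics/w38.npz'); im=z['im']; m=dict(camera_model('wrist')); m['pose']=z['pose']
Z=depthpts(m,z['d']); spat(m,im,Z,(240,85,285,200)); crop(im,200,80,330,240,4,'pics/c38.png')
hsv=cv2.cvtColor(im,cv2.COLOR_RGB2HSV); 
w=((hsv[:,:,0]>4)&(hsv[:,:,0]<22)&(hsv[:,:,1]>90)&(Z[:,:,2]>.06)); w[:85]=0;w[200:]=0;w[:,:240]=0;w[:,285:]=0
P=Z[w]; print(cv2.minAreaRect((P[:,:2]*1000).astype(np.float32)), np.percentile(P[:,2],[5,50,95]))
E
```

```text
handle ztop 0.10212617264076532 rect [394.4  94.3  15.   90.2   8.1] contour area 756.0 depthrect [394.7  93.1]
blade rect [392.6  60.9  55.4 115.8   9.5] 1478.0
((394.67498779296875, 93.1384048461914), (15.076240539550781, 92.35236358642578), 9.495538711547852) [0.10024988 0.10212617 0.10359529]
```

View pics/c38.png

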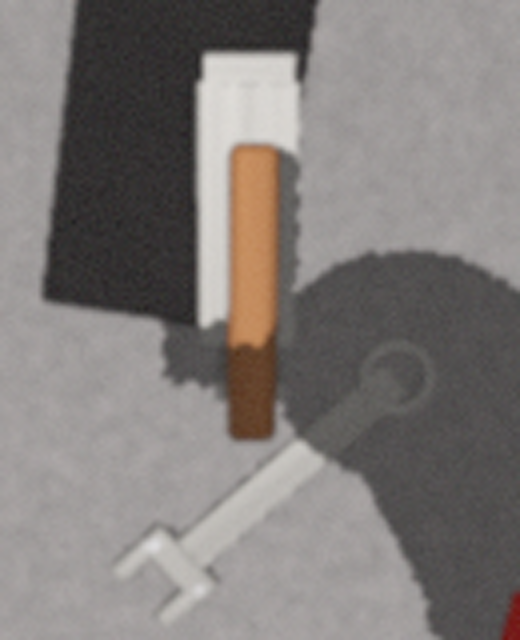

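```bash
python3 -m inch '{"travel":[[-0.002,-0.008,-0.02],[-0.0025,-0.0136,-0.03],[0,0,-0.035],[0,0,-0.035],[0,0,-0.02],[0,0,0],[0,0,0]],"twist":[-0.7,0,0,0,0,0,0]}';python3 - <<'E'
from meas import *
s=st(); m=camera_model('wrist'); im,d=read_camera('wrist'); np.savez('pics/w39.npz',im=im,d=d,pose=m['pose']); cv2.imwrite('pics/w39.png',im[:,:,::-1])
Z=depthpts(m,d)
hsv=cv2.cvtColor(im,cv2.COLOR_RGB2HSV); 
w=((hsv[:,:,0]>4)&(hsv[:,:,0]<22)&(hsv[:,:,1]>90)&(Z[:,:,2]>.06)); w[:,:235]=0;w[:,285:]=0
P=Z[w]; print(cv2.minAreaRect((P[:,:2]*1000).astype(np.float32)), np.percentile(P[:,2],[5,50,95]))
E
```

```text
t: 51.98
ee_pos: [0.3947, 0.093, 0.1991]
tool_rot: [2.383, -2.045, 0.001]
ft_force: [0.4, 0.7, 1.2]
finger_gap: 0.0856
t 51.98 tcp [0.3947 0.093  0.1991] yaw_y -171.29 tilt [-0.001 -0.001 -1.   ] F [0.4 0.7 1.2] gap 0.0856 j [ 0.62 -0.01 -0.33  0.   -1.26 -0.47]
((396.3431091308594, 82.95594787597656), (15.424371719360352, 113.74882507324219), 9.1472749710083) [0.09960047 0.10203306 0.10328767]
```

View pics/w39.png

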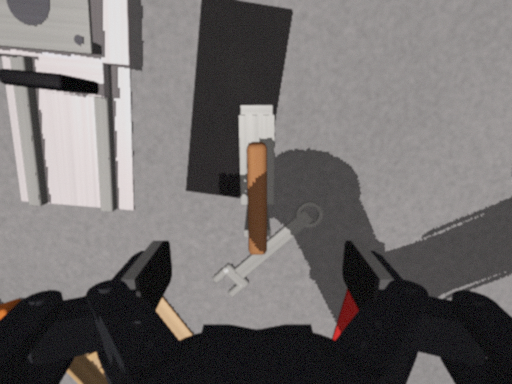

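Well centred (handle column 258). Descend and grip.

```bash
python3 -m inch '{"travel":[[0,0,-0.025],[0,0,-0.03],[0,0,-0.025],[0,0,-0.02],[0,0,-0.008],[0,0,-0.002],[0,0,0],[0,0,0]],"twist":[0,0,0,0,0,0,0,0]}'; python3 -m inch '{"travel":[[0,0,0],[0,0,0],[0,0,0],[0,0,0],[0,0,0],[0,0,0],[0,0,0],[0,0,0],[0,0,0],[0,0,0]],"twist":[0,0,0,0,0,0,0,0,0,0]}' -1 50; python3 -m inch '{"travel":[[0,0,0.005],[0,0,0.015],[0,0,0.025],[0,0,0.025],[0,0,0.01],[0,0,0],[0,0,0]],"twist":[0,0,0,0,0,0,0]}';python3 - <<'E'
from h import *
s=st(); m=camera_model('wrist'); im,d=read_camera('wrist'); np.savez('pics/w40.npz',im=im,d=d,pose=m['pose']); cv2.imwrite('pics/w40.png',im[:,:,::-1])
E
```

```text
t: 52.7
ee_pos: [0.3962, 0.0948, 0.0907]
tool_rot: [-2.383, 2.043, -0.002]
ft_force: [1.1, 0.3, -0.3]
finger_gap: 0.0854
t: 53.53
ee_pos: [0.3949, 0.0942, 0.0892]
tool_rot: [-2.385, 2.045, -0.0]
ft_force: [-2.0, 0.8, 5.0]
finger_gap: 0.0152
t: 54.12
ee_pos: [0.3944, 0.0941, 0.1684]
tool_rot: [2.384, -2.046, -0.002]
ft_force: [-0.7, -0.8, -3.6]
finger_gap: 0.0155
t 54.12 tcp [0.3944 0.0941 0.1684] yaw_y -171.26 tilt [-0.001  0.001 -1.   ] F [-0.7 -0.8 -3.6] gap 0.0155 j [ 0.62  0.01 -0.39 -0.   -1.17 -0.47]
```

View pics/w40.png

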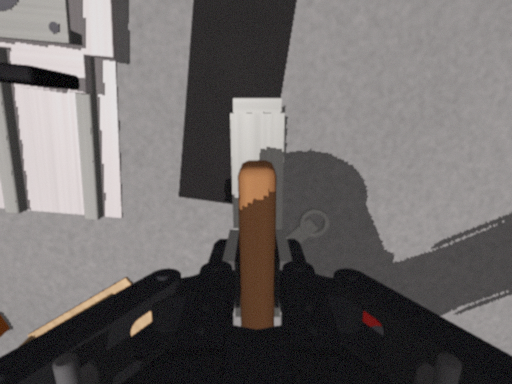

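```bash
python3 -m inch '{"travel":[[0.007,-0.009,0],[0.01,-0.014,0],[0.01,-0.014,0],[0.0066,-0.0084,0],[0.002,-0.003,-0.01],[0,0,-0.02],[0,0,-0.02],[0,0,-0.013],[0,0,-0.007],[0,0,-0.003],[0,0,-0.002],[0,0,0],[0,0,0]],"twist":[-2.2,-2.2,-2.2,-2.1,0,0,0,0,0,0,0,0,0]}'
```

```text
t: 55.25
ee_pos: [0.4309, 0.0459, 0.0945]
tool_rot: [-2.222, 2.219, -0.001]
ft_force: [0.7, 0.2, -2.0]
finger_gap: 0.0154
```

```bash
python3 -m inch '{"travel":[[0,0,-0.002],[0,0,-0.001],[0,0,-0.001],[0,0,-0.001],[0,0,0],[0,0,0],[0,0,0]],"twist":[0,0,0,0,0,0,0]}'
```

```text
t: 55.83
ee_pos: [0.4306, 0.0458, 0.0892]
tool_rot: [-2.223, 2.22, -0.0]
ft_force: [-0.3, 0.4, -1.2]
finger_gap: 0.015
```

```bash
python3 -m inch '{"travel":[[0,0,-0.0007],[0,0,0],[0,0,0]],"twist":[0,0,0]}'; python3 -m inch '{"travel":[[0,0,0],[0,0,0],[0,0,0],[0,0,0],[0,0,0],[0,0,0],[0,0,0],[0,0,0.005],[0,0,0.015],[0,0,0.03],[0,0,0.04],[0,0.01,0.04],[0,0.02,0.03],[0,0.03,0.02],[0,0.02,0.02],[0,0,0],[0,0,0]],"twist":[0,0,0,0,0,0,0,0,0,0,0,0,0,0,0,0,0]}' 1 50; python3 - <<'E'
from meas import *
s=st(); m=camera_model('wrist'); im,d=read_camera('wrist'); np.savez('pics/w41.npz',im=im,d=d,pose=m['pose']); cv2.imwrite('pics/w41.png',im[:,:,::-1])
Z=depthpts(m,d)
hsv=cv2.cvtColor(im,cv2.COLOR_RGB2HSV); 
w=((hsv[:,:,0]>4)&(hsv[:,:,0]<22)&(hsv[:,:,1]>90)&(Z[:,:,2]>.06)); w[:,:235]=0;w[:,285:]=0
P=Z[w]; print(cv2.minAreaRect((P[:,:2]*1000).astype(np.float32)), np.percentile(P[:,2],[5,50,95]))
E
```

```text
t: 56.08
ee_pos: [0.4308, 0.0458, 0.0892]
tool_rot: [-2.223, 2.219, -0.001]
ft_force: [-3.4, 1.7, 6.4]
finger_gap: 0.0152
t: 57.5
ee_pos: [0.4307, 0.1267, 0.2894]
tool_rot: [-2.223, 2.217, -0.0]
ft_force: [-0.6, 0.2, -0.8]
finger_gap: 0.0858
t 57.5 tcp [0.4307 0.1267 0.2894] yaw_y -179.83 tilt [ 0.002  0.001 -1.   ] F [-0.6  0.2 -0.8] gap 0.0858 j [ 0.64  0.04 -0.04 -0.   -1.48 -0.63]
((431.2135314941406, 59.491600036621094), (15.785419464111328, 118.10404205322266), 0.981275200843811) [0.10004545 0.10209394 0.10389646]
```

View pics/w41.png

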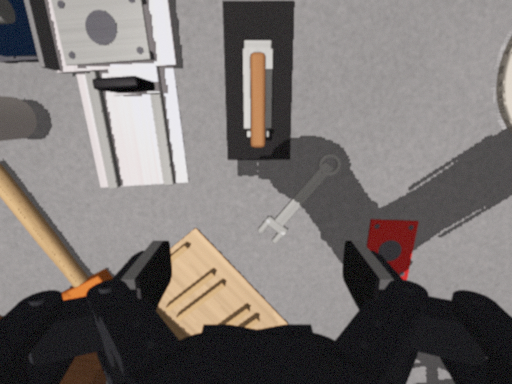

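```bash
python3 -m inch '{"travel":[[0,-0.02,0.01],[0,-0.03,0.02],[0,-0.035,0.02],[0,-0.035,0],[0,-0.02,0],[0,0,0],[0,0,0]],"twist":[0,0,0,0,0,0,0]}'; python3 - <<'E'
from h import *
s=st(); m=camera_model('wrist'); im,d=read_camera('wrist'); np.savez('pics/w42.npz',im=im,d=d,pose=m['pose']); cv2.imwrite('pics/w42.png',im[:,:,::-1]); Z=depthpts(m,d)
S=np.zeros((384,512),bool); S[:250,:260]=1
k=(S&(abs(Z[:,:,2]-.0475)<.002)).astype(np.uint8); k=cv2.morphologyEx(k,cv2.MORPH_OPEN,np.ones((3,3)))
n,l,t,_=cv2.connectedComponentsWithStats(k)
dd=np.array([.998,.0645]);nn=np.array([-.0645,.998])
for i in range(1,n):
    if t[i,4]>500:
        P=Z[l==i]; r=cv2.minAreaRect((P[:,:2]*1000).astype(np.float32)); c=np.array(r[0])-(np.array([608.2,1.1])-120.6*nn); print('plate',np.round(c@dd,1),np.round(c@nn,1),np.round(r[1],1),round(r[2],1))
k=(S&(abs(Z[:,:,2]-.082)<.004)).astype(np.uint8); n,l,t,_=cv2.connectedComponentsWithStats(k)
for i in range(1,n):
    if t[i,4]>100:
        P=Z[l==i]; r=cv2.minAreaRect((P[:,:2]*1000).astype(np.float32)); print('tab?',np.round(r[0],1),np.round(r[1],1))
im,d=read_camera('top'); crop(im,100,110,430,300,2.4,'pics/t42.png')
E
```

```text
t: 58.13
ee_pos: [0.4297, -0.0158, 0.3375]
tool_rot: [2.218, -2.223, -0.002]
ft_force: [0.1, 0.2, -1.3]
finger_gap: 0.0854
t 58.13 tcp [ 0.4297 -0.0158  0.3375] yaw_y 179.87 tilt [-0.002 -0.    -1.   ] F [ 0.1  0.2 -1.3] gap 0.0854 j [ 0.33  0.    0.04 -0.   -1.61 -0.33]
plate 1.2 -76.7 [101.5  60.2] 3.5
plate 1.3 1.2 [101.1  72.1] 3.6
plate -0.2 84.5 [101.   72.1] 4.0
tab? [ 710.7 -112.5] [ 18.3 198.3]
tab? [585.7  26.6] [48.6 12.4]
tab? [750.   60.8] [26.  55.4]
```

View pics/w42.png

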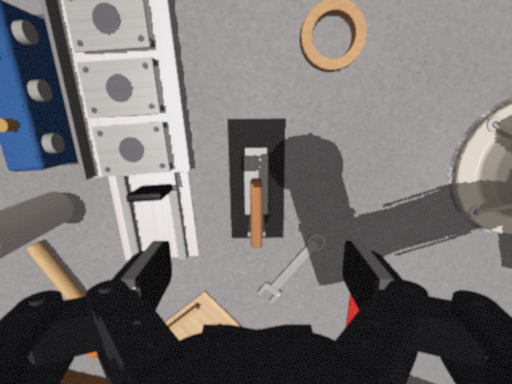

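View pics/t42.png

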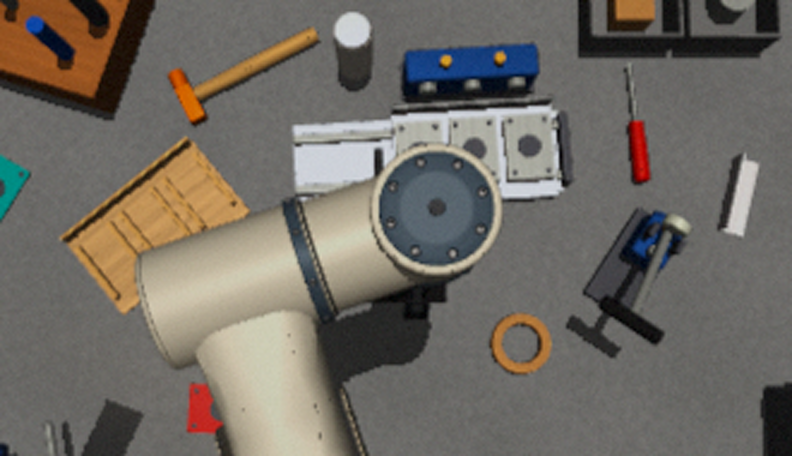

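```bash
python3 - <<'E'
from h import *
print(close_job())
E
```

```text
the job is handed in; nothing more can be done
None
```

I moved all three plates with the spatula, one into each bay, then pushed the carrier home, gave the lever three full strokes, and stood the spatula on the mat. The job took about 58 s; `close_job` gave no verdict.

- **Plates:** the last depth check put the bay b and bay c plates within about 1.3 mm of bay centre. All three plates were within about 0.3° of the rail's direction. The bay a plate was cut off at the image edge, so I judged its position from its set-down pose and the pictures.
- **Carrier:** the tab moved 120.6 mm and then stopped hard, with the wrist force reaching about 68 N before I backed off. The carrier's centre then sat about 70 mm past the rail's middle, which fits fully home if its 140 mm travel is centred on the rail. One check disagrees: about 11 mm still shows between the deck and the face of the end stop. I took the hard stop and the centred position as proof it was home.
- **Lever:** the downward presses ended at 18, 33 and 28 N against the lower stop. After each stroke the grip bar was back at its starting height of about 205 mm.
- **Spatula:** it was knocked a few centimetres off its place while I was at the lever. I regrasped it and set it back near the middle of the mat, and the last picture shows it standing there. I saw no sign that any other object had moved.

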